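Load the casting flasks into the folding-door drying cupboard

ROBOT

A 6-joint arm with a two-finger parallel gripper is mounted at the origin on a cart in front of the work surface, level with it; the furniture and walls round the work are solid. World frame = base frame: x ahead of the robot, y to its left, z up, the work surface at z = 0. Lengths are in mm, angles in rad, forces in N, time in s.
With the tool pointing down it reaches from about 350 to 725 mm from the base axis. Payload 4.3 kg.
Tool frame: the origin (TCP) lies between the finger pads; the fingertips stand 22 mm ahead of it and the grasp point (between the pads) lies 3 mm ahead of it; z points along the fingers, y is the direction in which the jaws open and shut (so a half turn about z gives the same grasp; the last joint's range is limited). The gripper opens to 85 mm and grips with 20 to 120 N. Pads are 22 mm wide; open, the fingers measure 114 mm over their backs; the gripper's body (76 mm by 85 mm) begins 54 mm behind the grasp point. The pads swing forward as they close: fully open they stand 13 mm farther back than shut.
Start: joints at [-1.315, 0.377, 0.081, 1.274, 0, 1.46], TCP at [205.688, -536.989, 253.329] pointing down, gripper open.
Joint ranges: [-2.72, 2.72], [-0.84, 1.66], [-1.02, 1.22], [-1.77, 2.12], [-1.37, 1.28], [-3.14, 3.14]. Speed limits (rad/s): [2.57, 2.57, 3.14, 3.14, 3.14, 3.14].

INTERFACE

Orientations are given as [roll, pitch, yaw] about the fixed x, y, z axes, in that order (R = Rz(yaw) Ry(pitch) Rx(roll)).
In Python, from rig import arm gives the robot as it stands.
- The arm moves only by the tool move_arm, never from a script. Its argument "plan" is a list of rows, each an object of numbers: "dx", "dy", "dz": the shift along the tool's x, y, z in mm; "turn": the turn about the tool's z in rad. In form: [{"dx": .., "dy": .., "dz": .., "turn": ..}, ...]. A call has 1 to 8 rows; each row shifts and turns the pose as measured when the row begins, along the tool's axes as they then stand; what a row does not reach is not made up. A row lasts 1/8 s, in which the tool goes at most 62.5 mm and 10.7 degrees, less where a joint would pass 70% of its speed; a pose out of reach is approached as far as the arm can. A call with a gripper value outside its range is refused whole. "grip" is the closure, from -1 (fully open) to 1 (shut), set as the call begins (left out, the last holds). The fingers move at their own pace and stop on an object; the grip force is fixed at half the most. Time passes only in rows, so rows that do not move let the fingers close. It gives the time, the measured TCP pose, the force and the opening at its end, in the units of the state.
- arm.sense(): the state, without advancing time (a new reading comes with each control period).
- arm.camera(name): name is "scene" or "top" or "wrist"; returns (picture, depth): 384x512x3 uint8, red, green, blue; 384x512 float32, mm along the optical axis (not along the pixel's ray), 0 where there is no reading.
- arm.camera_model(name): a dict with "mtx" (3x3 intrinsics, pixels), "k1" (the pictures are not rectified: a ray, as slopes to the right and down, at radius r is drawn at 1 + k1 r^2 times it, then the intrinsics apply), "cam_to_world" (4x4, takes a point from camera to world coordinates). Camera axes: x right, y down, z forward; pixel columns grow to the right and rows downward; lengths in mm; the calibration is good to about 2 mm. A picture is of the moment at which its call begins: read the wrist's pose just before it. camera_model takes no time and is no camera call; for the wrist camera it gives the pose at the moment of the call.
- arm.close_job(): hands the job in, once; it reports no verdict.
The state is a dict: "clock": time; "qpos": joint angles; "qd": joint speeds; "effort": joint torques, N m; "ee_pos": TCP position; "orientation": TCP orientation; "contact_force": force on the tool from outside, world axes, zero at the start; "wrist_torque": the same for the moment, N m; "gripper_width": finger opening in mm.
Only numpy, scipy, OpenCV 4.12 (cv2) and the standard library are available. Lean on these libraries where they do the work, as an engineer would, in place of code of your own. Each camera call takes 0.05 s, during which the arm holds its last target.

TASK

Load the casting flasks into the small drying cupboard. Fold its two-panel door fully aside by the knob on the fold, then pull the steel tray right out to its stops; lift the rubber caps off the flasks that still wear one and set them flat, boss up, in the divided wooden tray, and stand all the flasks upright in the steel tray. Then push the tray fully home and shut the door flat again, leaving the steel cup and the yellow-capped bottle where they are.

Things in the scene. Friction and masses are not known exactly. Their poses are not given: they have to be found in the camera images.
- cupboard: Fixed low grey cupboard on a grey base board 264 wide, 12 thick. Origin: middle of the doorway, base's underside; x into the cupboard, y along the doorway to the jamb (robot's left), z up. Base from x -168 (apron in front, with tray stops) to 172. Doorway y -120 to 120. Roof x 45 to 172, z 114 to 122, small things up to 12 high on it; open above before x 45. Runners 10 high guide the tray along x.
- door (a joint): Two-panel bifold door, panels 120 wide, 8 thick, z 26 to 108 (cupboard frame). Angle q of the inner panel: 0 = both flat in the doorway (shut), 1.42 = folded together, standing out before the jamb; the second panel mirrors the first. Fold at x -120 sin q, y 120 - 120 cos q (mm, cupboard frame): it comes towards the robot. Stays where left; under 1 N along its arc moves it; no latch.
- fold_knob (a point): On the fold's axis at z 135 (cupboard frame): the round aluminium knob (16 diameter, z 110 to 152) on the hinge pin of the fold, above the panels and the roof; it can be pushed from any side or pinched.
- jamb (a point): On the hinge line of the inner panel at the jamb (cupboard frame 0, 120, 135 mm): centre of the arc, radius 120, on which the fold knob moves.
- tray: Loose steel tray, 152 (x) by 156 (y), floor 4 thick, walls 18 high, 0.3 kg, lying between the runners on slippery strips (its underside at z 14). Origin: middle of its underside, axes as the cupboard's. Home: origin x 84 to 88, y -32 (mm, cupboard frame; 4 mm of side play); out at its stops: x about -84. Grip at the middle of the front edge; clear floor behind the grip 130 (x) by 150 (y).
- tray_grip (a point): Where to take the tray's upright grip: a flat bar 14 long (x), 10 thick (y: pinch it across y), its top 90 above the tray's underside. This point is 78 above the underside and 66 in front of the tray's origin (its x = -66).
- cap_tray: Loose wooden tray, 226 (x) by 82 (y), 24 high, 0.6 kg, walls and floor 5 thick, three compartments about 69 by 72 side by side (centres at its x = -74, 0, 74 mm). Origin: middle of its underside.
- steel_cup: Steel cup, 57 diameter, 54 high, stands on the board; to be left alone. Origin at the middle of its underside.
- glue_bottle: White bottle with a yellow cap, 48 diameter, 125 high; to be left alone. Origin at the middle of its underside.
- flask_1: Casting flask: steel tube 46 diameter, 72 high, filled with set investment (plaster), 0.2 kg; plain round body, grip it anywhere. Origin: middle of its underside, z up. Wears a cap at the start.
- flask_2: Casting flask: steel tube 46 diameter, 72 high, filled with set investment (plaster), 0.2 kg; plain round body, grip it anywhere. Origin: middle of its underside, z up. Wears a cap at the start.
- flask_3: Casting flask: steel tube 46 diameter, 72 high, filled with set investment (plaster), 0.2 kg; plain round body, grip it anywhere. Origin: middle of its underside, z up. Already without its cap; may be absent (None).
- flask_4: Casting flask: steel tube 46 diameter, 72 high, filled with set investment (plaster), 0.2 kg; plain round body, grip it anywhere. Origin: middle of its underside, z up. Already without its cap; may be absent (None).
- cap_1: Black rubber cap, loose on flask 1, 60 g: skirt 57 diameter and 14 deep round the flask's top (2 mm of play), disc on it (its top 20 above the skirt's rim), then a grip boss 28 diameter up to 45 above the rim. Origin: middle of the skirt's lower rim, z up; on the flask it is 58 above the flask's underside.
- cap_2: Black rubber cap, loose on flask 2, 60 g: skirt 57 diameter and 14 deep round the flask's top (2 mm of play), disc on it (its top 20 above the skirt's rim), then a grip boss 28 diameter up to 45 above the rim. Origin: middle of the skirt's lower rim, z up; on the flask it is 58 above the flask's underside.
There are look-alikes about, which are no part of the job. What is shaped like the flask_2 but blue is not meant.

How it is judged (in metres and radians):
On the way, in this order (a step that is already met when the one before it is completed fails the run):
1. the door is folded aside (inner panel beyond 1.32 rad), the tray still home (value of joint door above 1.32 rad and x of tray in the frame of cupboard between 0.072 and 0.104 m), for 0.2 s.
2. the tray is pulled out at least 130 mm (x of tray in the frame of cupboard below -0.046 m), for 0.2 s.
3. every cap lies in the divided tray and every flask stands upright in the steel tray (x of flask_1 in the frame of tray between -0.075 and 0.075 m and y of flask_1 in the frame of tray between -0.077 and 0.077 m and z of flask_1 in the frame of tray between -0.002 and 0.01 m and angle between each of flask_1, flask_2, flask_3, flask_4's own z axis and vertical below 0.1 rad and x of flask_2 in the frame of tray between -0.075 and 0.075 m and y of flask_2 in the frame of tray between -0.077 and 0.077 m and z of flask_2 in the frame of tray between -0.002 and 0.01 m and x of flask_3 in the frame of tray between -0.075 and 0.075 m and y of flask_3 in the frame of tray between -0.077 and 0.077 m and z of flask_3 in the frame of tray between -0.002 and 0.01 m and x of flask_4 in the frame of tray between -0.075 and 0.075 m and y of flask_4 in the frame of tray between -0.077 and 0.077 m and z of flask_4 in the frame of tray between -0.002 and 0.01 m and x of cap_1 in the frame of cap_tray between -0.11 and 0.11 m and y of cap_1 in the frame of cap_tray between -0.038 and 0.038 m and z of cap_1 in the frame of cap_tray between -0.002 and 0.012 m and angle between each of cap_1, cap_2's own z axis and vertical below 0.15 rad and x of cap_2 in the frame of cap_tray between -0.11 and 0.11 m and y of cap_2 in the frame of cap_tray between -0.038 and 0.038 m and z of cap_2 in the frame of cap_tray between -0.002 and 0.012 m), for 0.2 s.
4. the tray with the flasks is home in the cupboard (x of tray in the frame of cupboard between 0.072 and 0.104 m and x of flask_1 in the frame of tray between -0.075 and 0.075 m and y of flask_1 in the frame of tray between -0.077 and 0.077 m and z of flask_1 in the frame of tray between -0.002 and 0.01 m and angle between each of flask_1, flask_2, flask_3, flask_4's own z axis and vertical below 0.1 rad and x of flask_2 in the frame of tray between -0.075 and 0.075 m and y of flask_2 in the frame of tray between -0.077 and 0.077 m and z of flask_2 in the frame of tray between -0.002 and 0.01 m and x of flask_3 in the frame of tray between -0.075 and 0.075 m and y of flask_3 in the frame of tray between -0.077 and 0.077 m and z of flask_3 in the frame of tray between -0.002 and 0.01 m and x of flask_4 in the frame of tray between -0.075 and 0.075 m and y of flask_4 in the frame of tray between -0.077 and 0.077 m and z of flask_4 in the frame of tray between -0.002 and 0.01 m), for 0.2 s.
At the end, for the whole second after the job is handed in: Tray home in the cupboard (within 12 mm), every flask present standing on its floor (tilt under 0.1 rad), every cap flat in the divided tray, door shut (under 0.1 rad), all at rest (all of step 4 and x of cap_1 in the frame of cap_tray between -0.11 and 0.11 m and y of cap_1 in the frame of cap_tray between -0.038 and 0.038 m and z of cap_1 in the frame of cap_tray between -0.002 and 0.012 m and angle between each of cap_1, cap_2's own z axis and vertical below 0.15 rad and x of cap_2 in the frame of cap_tray between -0.11 and 0.11 m and y of cap_2 in the frame of cap_tray between -0.038 and 0.038 m and z of cap_2 in the frame of cap_tray between -0.002 and 0.012 m and linear speed of each of flask_1, flask_2, flask_3, flask_4 below 0.02 m/s and value of joint door below 0.1 rad); the robot touches nothing.
It fails at once if a bystander (steel cup, yellow-capped bottle) is moved more than 30 mm (distance of any of steel_cup, glue_bottle from where it was at the start of the episode above 0.03 m).
Of flask_3, flask_4 only 1 to 2 are there at a start; the rules pass over those that are not, and their reading is None.
At some moment in a run one of cap_tray may be knocked a few centimetres aside while the robot is not near it.
It also fails if it takes over 210 s, if anything falls off the work surface, if the arm or the gripper's body presses on something with over 40 N, if the wrist force passes 120 N, or if a joint passes its speed limit or range.

## Working session

There is one attempt and no reset: what is moved stays moved. The work goes in short steps, Python scripts to look and compute and a tool call to move; the robot and the scene stay as the last step left them, time stands still between calls to the robot, and variables do not carry over. Pictures are saved under pics/ and viewed, and the job is handed in when it is done.

Besides the shell and the picture viewer there is one more tool, called in YAML: its name, and indented under it one key for each argument. move_arm: Moves the arm, as the interface text tells. Its arguments: {"type":"object","properties":{"plan":{"type":"array","items":{"type":"object","properties":{"dx":{"type":"number"},"dy":{"type":"number"},"dz":{"type":"number"},"turn":{"type":"number"}}}},"grip":{"type":"number"}},"required":["plan"]}

```bash
ls; mkdir -p pics
cat > h.py <<'E'
import numpy as np, cv2
from rig import arm
def snap(n,f):
    m=arm.camera_model(n); p,d=arm.camera(n)
    cv2.imwrite(f'pics/{f}.png',p[:,:,::-1]); np.savez(f'pics/{f}.npz',p=p,d=d,mtx=m['mtx'],k1=m['k1'],T=m['cam_to_world'])
    return p,d,m
def load(f):
    z=np.load(f'pics/{f}.npz'); return z['p'],z['d'],dict(mtx=z['mtx'],k1=float(z['k1']),cam_to_world=z['T'])
def rays(m,uv):
    uv=np.asarray(uv,float).reshape(-1,1,2)
    K=np.array(m['mtx'],float); xy=(uv[:,0]-[K[0,2],K[1,2]])/[K[0,0],K[1,1]]
    s=xy.copy()
    for _ in range(30):
        s=xy/(1+m['k1']*(s**2).sum(1,keepdims=True))
    return np.c_[s,np.ones(len(s))]
def plane(m,uv,z):
    T=np.array(m['cam_to_world'],float); D=rays(m,uv)@T[:3,:3].T; o=T[:3,3]
    return o+D*((z-o[2])/D[:,2])[:,None]
def cloud(d,m):
    h,w=d.shape; v,u=np.mgrid[:h,:w]
    T=np.array(m['cam_to_world'],float)
    P=rays(m,np.c_[u.ravel(),v.ravel()])*d.reshape(-1,1)
    return (P@T[:3,:3].T+T[:3,3]).reshape(h,w,3)
E
python3 - <<'E'
from h import *
print({k:np.round(v,3) for k,v in arm.sense().items()})
for n in['scene','top','wrist']:
    p,d,m=snap(n,n+'0'); print(n,np.round(m['mtx'],1).tolist(),m['k1'],np.round(m['cam_to_world'],3).tolist(),(d>0).mean())
E
```

```text
pics
{'clock': np.float64(0.0), 'qpos': array([-1.315,  0.378,  0.08 ,  1.274, -0.   ,  1.46 ]), 'qd': array([ 0.001, -0.001, -0.002,  0.   ,  0.001,  0.   ]), 'effort': array([ 0.0000e+00, -4.6360e+01,  2.6988e+01,  2.1000e-02,  0.0000e+00,
        0.0000e+00]), 'ee_pos': array([ 205.531, -536.368,  252.363]), 'orientation': array([-3.14 , -0.   ,  0.366]), 'contact_force': array([-0.123, -0.367, -0.184]), 'wrist_torque': array([-0.02 ,  0.077, -0.043]), 'gripper_width': np.float64(85.4)}
scene [[376.7, 0.0, 249.9], [0.0, 376.7, 186.9], [0.0, 0.0, 1.0]] -0.09130838641719416 [[0.747, -0.277, 0.604, -93.12], [-0.664, -0.329, 0.671, -689.357], [0.013, -0.903, -0.43, 518.32], [0.0, 0.0, 0.0, 1.0]] 0.9957326253255209
top [[357.1, 0.0, 255.9], [0.0, 357.1, 194.4], [0.0, 0.0, 1.0]] -0.06133684616734132 [[0.028, -0.98, 0.197, 356.868], [-0.999, -0.031, -0.013, -4.717], [0.019, -0.197, -0.98, 990.237], [0.0, 0.0, 0.0, 1.0]] 0.9957784016927084
wrist [[335.8, 0.0, 255.0], [0.0, 335.8, 189.1], [0.0, 0.0, 1.0]] 0.028943455282643554 [[0.359, -0.884, -0.299, 281.647], [-0.933, -0.34, -0.113, -506.525], [-0.002, 0.319, -0.948, 373.318], [0.0, 0.0, 0.0, 1.0]] 0.9961293538411459
```

View pics/scene0.png

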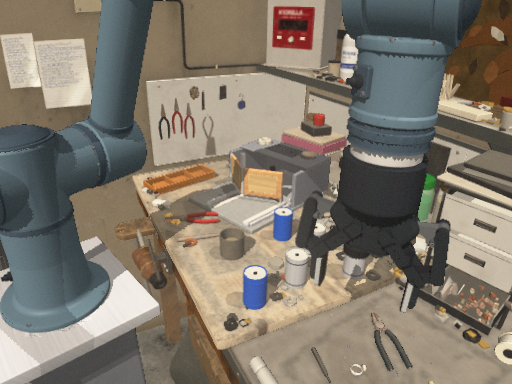

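View pics/top0.png

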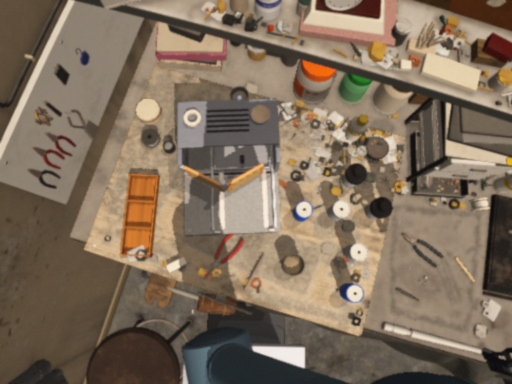

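View pics/wrist0.png

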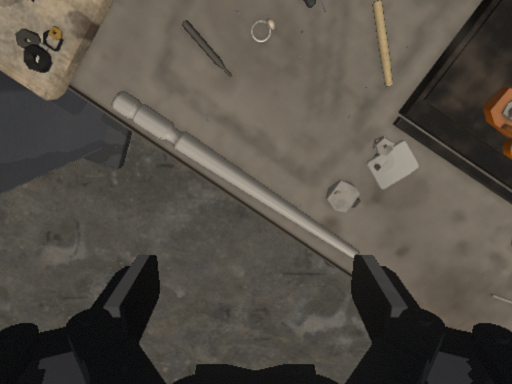

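The top view shows the cupboard at px (230,150), the door partly folded, and the wooden tray at (140,215). Flasks stand around (300–380, 170–295).

Run:
```python
from h import *
p,d,m=load('top0')
c=p[90:310,110:400,::-1]; cv2.imwrite('pics/top0z.png',cv2.resize(c,None,fx=2.7,fy=2.7,interpolation=cv2.INTER_CUBIC))
P=cloud(d,m)
for v,u in[(212,302),(209,340),(174,355),(207,380),(253,357),(292,350),(265,290),(186,224),(215,140),(139,260),(105,190),(110,147),(135,150),(270,300),(235,150),(165,200),(220,230),(150,378),(92,240),(300,200)]: print((u,v),np.round(P[v,u]))
p,d,m=load('scene0')
c=p[130:320,140:400,::-1]; cv2.imwrite('pics/scene0z.png',cv2.resize(c,None,fx=3,fy=3,interpolation=cv2.INTER_CUBIC))
```

```text
(302, 212) [ 499. -139.   71.]
(340, 209) [ 510. -239.   72.]
(355, 174) [ 599. -273.   99.]
(380, 207) [ 513. -334.  105.]
(357, 253) [ 397. -282.   69.]
(350, 292) [ 299. -261.   73.]
(290, 265) [ 362. -113.   34.]
(224, 186) [547.  62. 137.]
(140, 215) [486. 303.   6.]
(260, 139) [675. -23. 126.]
(190, 105) [766. 163. 120.]
(147, 110) [786. 302.  37.]
(150, 135) [718. 292.  17.]
(300, 270) [ 350. -141.   27.]
(150, 235) [431. 265.  24.]
(200, 165) [634. 143.  13.]
(230, 220) [480.  51.  12.]
(378, 150) [ 692. -365.   25.]
(240, 92) [865.  38.   8.]
(200, 300) [257. 132. -62.]
```

View pics/top0z.png

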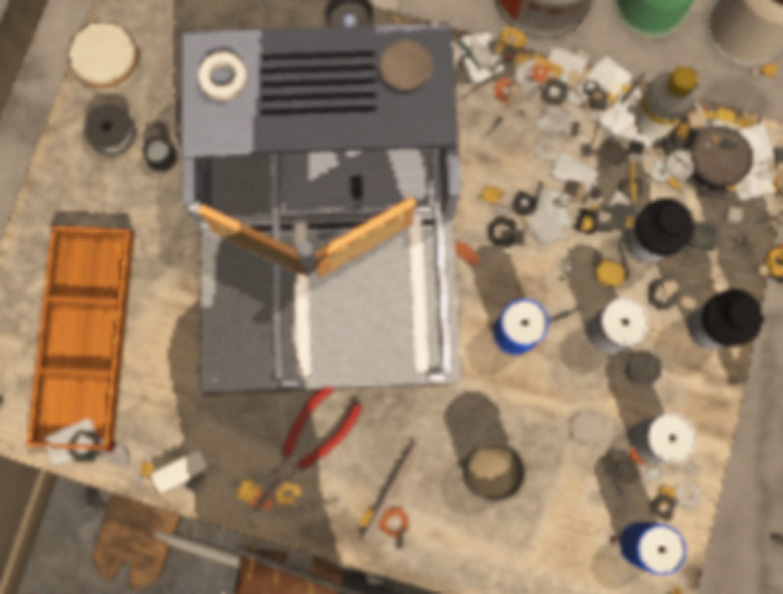

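View pics/scene0z.png

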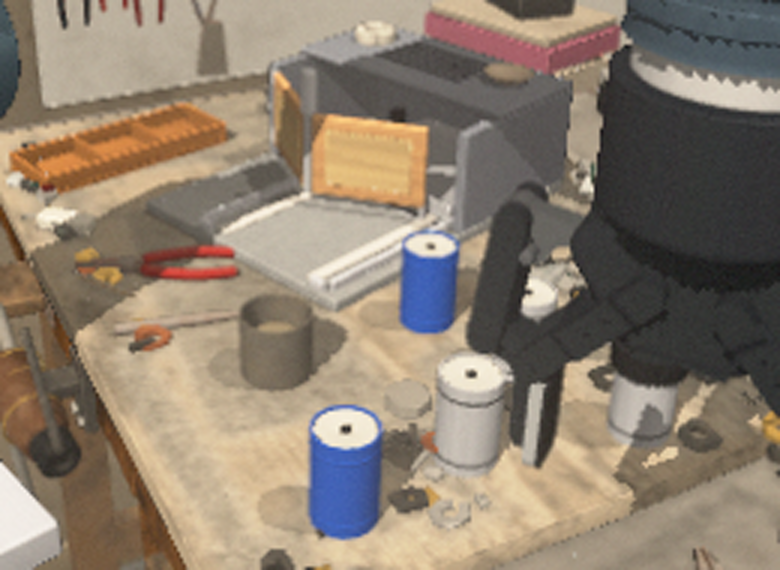

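Run:
```python
from h import *
p,d,m=load('top0'); P=cloud(d,m)
# work surface depth accuracy
for r in [(240,250,310,330),(195,205,155,165),(260,268,205,212)]:
    print('surf',np.round(np.median(P[r[0]:r[1],r[2]:r[3],2]),1), np.round(P[r[0]:r[1],r[2]:r[3],2].std(),2))
M=(P[...,2]>117)&(P[...,2]<126)&(P[...,0]>580)&(P[...,0]<850)&(P[...,1]>-120)&(P[...,1]<220)
M=M.astype(np.uint8); n,l,s,c=cv2.connectedComponentsWithStats(M); i=1+s[1:,4].argmax()
q=P[l==i][:,:2].astype(np.float32); print('roof',len(q),cv2.minAreaRect(q),np.round(cv2.boxPoints(cv2.minAreaRect(q))))
uv=np.array([[203,391],[457,383],[203,220],[455,180]])/2.7+[110,90]
print(np.round(plane(m,uv,12),1))
# roof edges: corners
uv=np.array([[181,30],[452,28],[183,151],[459,150]])/2.7+[110,90]
print('roof corners',np.round(plane(m,uv,122),1))
# panels: points z 100..112
M=(P[...,2]>90)&(P[...,2]<113)&(P[...,0]>500)&(P[...,0]<640)&(P[...,1]>-90)&(P[...,1]<170)
print('panel px',np.argwhere(M)[:, ::-1][::15].tolist())
M=(P[...,2]>128)&(P[...,2]<160)&(P[...,0]>500)&(P[...,0]<640)&(P[...,1]>-90)&(P[...,1]<170)
print(np.argwhere(M)[:,::-1].tolist(),np.round(P[M]).tolist())
```

```text
surf 1.2 5.41
surf 1.8 138.18
surf 0.9 3.37
roof 4026 ((719.9306030273438, 62.61845397949219), (130.8562774658203, 262.11529541015625), 4.058248043060303) [[645. 189.]
 [664. -73.]
 [794. -63.]
 [776. 198.]]
[[435.2 171.9  12. ]
 [451.2 -85.   12. ]
 [613.6 183.8  12. ]
 [666.  -79.6  12. ]]
roof corners [[774.9 197.5 122. ]
 [786.1 -66.1 122. ]
 [651.4 186.1 122. ]
 [661.1 -74.6 122. ]]
panel px [[240, 155], [243, 157], [240, 160], [278, 162], [257, 165], [262, 166], [184, 168], [260, 168], [256, 169], [251, 170], [195, 171], [192, 172], [252, 172], [245, 173], [200, 174], [197, 175], [246, 175], [238, 176], [205, 177], [203, 178], [242, 178], [237, 179], [214, 180], [212, 181], [210, 182], [234, 182], [229, 183], [228, 184], [218, 186]]
[[221, 180], [222, 180], [223, 180], [224, 180], [220, 181], [221, 181], [222, 181], [223, 181], [224, 181], [225, 181], [220, 182], [221, 182], [222, 182], [223, 182], [224, 182], [225, 182], [220, 183], [221, 183], [222, 183], [223, 183], [224, 183], [225, 183], [220, 184], [221, 184], [222, 184], [223, 184], [224, 184], [225, 184], [220, 185], [2
[... 378 characters left out ...]
3.0, 71.0, 153.0], [553.0, 69.0, 154.0], [554.0, 67.0, 151.0], [553.0, 64.0, 154.0], [553.0, 61.0, 156.0], [554.0, 59.0, 152.0], [551.0, 71.0, 152.0], [551.0, 69.0, 150.0], [551.0, 66.0, 152.0], [551.0, 64.0, 152.0], [551.0, 61.0, 153.0], [552.0, 59.0, 150.0], [549.0, 71.0, 149.0], [548.0, 68.0, 156.0], [549.0, 66.0, 151.0], [549.0, 64.0, 152.0], [549.0, 61.0, 152.0], [550.0, 59.0, 147.0], [549.0, 72.0, 137.0], [547.0, 69.0, 149.0], [547.0, 66.0, 149.0], [547.0, 64.0, 149.0], [548.0, 62.0, 144.0], [549.0, 60.0, 141.0], [547.0, 70.0, 137.0], [546.0, 67.0, 140.0], [546.0, 64.0, 141.0], [547.0, 62.0, 137.0], [549.0, 60.0, 130.0], [546.0, 68.0, 129.0], [547.0, 65.0, 128.0], [547.0, 63.0, 128.0]]
```

Estimates so far: the cupboard origin is at (611, 54.5) with yaw 0.062. The knob reads (552, 65.5), which gives q≈0.50 and lies on the arc. The two capped flasks and two bare ones are distinct from the blue decoys.

Add to h.py:
```python
O=np.array([611.,54.5]); YAW=0.062
def w(x,y): c,s=np.cos(YAW),np.sin(YAW); return O+np.array([c*x-s*y,s*x+c*y])
def c2(x,y):
    c,s=np.cos(YAW),np.sin(YAW); a,b=np.array([x,y])-O; return np.array([c*a+s*b,-s*a+c*b])
def go(x,y,z,yaw=None):
    s=arm.sense(); p=s['ee_pos']; y0=s['orientation'][2]
    d=np.array([x,y,z])-p; c,sn=np.cos(y0),np.sin(y0)
    print('at',np.round(p,1),np.round(s['orientation'],3),'tool d',np.round([c*d[0]+sn*d[1], sn*d[0]-c*d[1], -d[2]],1),'turn',None if yaw is None else round(y0-yaw,3),'F',np.round(s['contact_force'],1),'w',round(float(s['gripper_width']),1),'t',round(float(s['clock']),2))
```

```text
(no output)
```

move_arm:
  plan:
    - {"turn": 0.152}
    - {"turn": 0.152}
    - {"dx": 32, "dy": -49}
    - {"dx": 32, "dy": -49}
    - {"dx": 32, "dy": -49}
    - {"dx": 32, "dy": -49}
    - {"dx": 32, "dy": -49}
    - {"dx": 32, "dy": -49}
  grip: -1

```text
validation failed for argument at $.pl...
```

```bash
python3 -c "
from h import *
go(552.5,65.5,220,YAW); print(arm.sense()['qpos'])"
```

```text
at [ 205.6 -536.5  252.6] [-3.14  -0.     0.366] tool d [ 539.3 -438.1   32.6] turn 0.304 F [-0.6  0.7 -0.2] w 85.5 t 0.15
[-1.31528416e+00  3.77932218e-01  7.99391979e-02  1.27441108e+00
  4.71699076e-05  1.46050608e+00]
```

move_arm:
  plan:
    - {"dx": 0, "dy": 0, "dz": 0, "turn": 0.152}
    - {"dx": 0, "dy": 0, "dz": 0, "turn": 0.152}
    - {"dx": 32, "dy": -49, "dz": 0, "turn": 0}
    - {"dx": 32, "dy": -49, "dz": 0, "turn": 0}
    - {"dx": 32, "dy": -49, "dz": 0, "turn": 0}
    - {"dx": 32, "dy": -49, "dz": 0, "turn": 0}
    - {"dx": 32, "dy": -49, "dz": 0, "turn": 0}
    - {"dx": 32, "dy": -49, "dz": 0, "turn": 0}
  grip: -1

```text
clock: 1.15
ee_pos: [385.3, -227.3, 250.2]
orientation: [-3.137, 0.0, 0.042]
contact_force: [-0.3, -1.0, 0.1]
gripper_width: 85.5
```

```bash
python3 -c "
from h import *
go(552.5,65.5,220,YAW); print(arm.sense()['qpos'])"
```

```text
at [ 385.3 -227.3  250.2] [-3.137  0.     0.042] tool d [ 179.5 -285.5   30.2] turn -0.02 F [-0.3 -1.   0.1] w 85.5 t 1.15
[-0.6771463   0.12361317 -0.26182413  1.1887538   0.003319    2.42199166]
```

Joint 6 would run out of range at this yaw near the cupboard, so I'll do a half turn and use the equivalent grasp.

move_arm:
  plan:
    - {"dx": 0, "dy": 0, "dz": 0, "turn": -0.186}
    - {"dx": 0, "dy": 0, "dz": 0, "turn": -0.186}
    - {"dx": 0, "dy": 0, "dz": 0, "turn": -0.186}
    - {"dx": 0, "dy": 0, "dz": 0, "turn": -0.186}
    - {"dx": 0, "dy": 0, "dz": 0, "turn": -0.186}
    - {"dx": 0, "dy": 0, "dz": 0, "turn": -0.186}
    - {"dx": 0, "dy": 0, "dz": 0, "turn": -0.186}
    - {"dx": 0, "dy": 0, "dz": 0, "turn": -0.186}

```text
clock: 2.15
ee_pos: [385.7, -220.5, 248.2]
orientation: [-3.137, -0.008, 1.547]
contact_force: [0.3, 0.3, 0.3]
gripper_width: 85.3
```

move_arm:
  plan:
    - {"dx": 0, "dy": 0, "dz": 0, "turn": -0.186}
    - {"dx": 0, "dy": 0, "dz": 0, "turn": -0.186}
    - {"dx": 0, "dy": 0, "dz": 0, "turn": -0.186}
    - {"dx": 0, "dy": 0, "dz": 0, "turn": -0.186}
    - {"dx": 0, "dy": 0, "dz": 0, "turn": -0.186}
    - {"dx": 0, "dy": 0, "dz": 0, "turn": -0.186}
    - {"dx": 0, "dy": 0, "dz": 0, "turn": -0.186}
    - {"dx": 0, "dy": 0, "dz": 0, "turn": -0.186}

```text
clock: 3.15
ee_pos: [383.8, -219.0, 246.0]
orientation: [3.131, -0.01, 3.047]
contact_force: [0.2, 0.3, -0.9]
gripper_width: 85.6
```

```bash
python3 -c "
from h import *
go(552.5,65.5,220,YAW-np.pi); print(arm.sense()['qpos'])"
```

```text
at [ 383.8 -219.   246. ] [ 3.131 -0.01   3.047] tool d [-141.1  299.1   26. ] turn 6.127 F [ 0.2  0.3 -0.9] w 85.6 t 3.15
[-0.66483911  0.12338901 -0.27305114  1.18853304  0.00398462 -0.57036643]
```

move_arm:
  plan:
    - {"dx": 0, "dy": 0, "dz": 0, "turn": -0.156}
    - {"dx": -31, "dy": 46, "dz": 4, "turn": 0}
    - {"dx": -31, "dy": 46, "dz": 4, "turn": 0}
    - {"dx": -31, "dy": 46, "dz": 4, "turn": 0}
    - {"dx": -31, "dy": 46, "dz": 4, "turn": 0}
    - {"dx": -31, "dy": 46, "dz": 4, "turn": 0}
    - {"dx": -31, "dy": 46, "dz": 4, "turn": 0}
    - {"dx": 0, "dy": 0, "dz": 0, "turn": 0}

```text
clock: 4.15
ee_pos: [555.8, 76.3, 221.0]
orientation: [3.13, -0.009, -3.079]
contact_force: [-0.4, -1.0, 0.8]
gripper_width: 85.6
```

```bash
python3 -c "
from h import *
go(552.5,65.5,220,YAW+np.pi); print(arm.sense()['qpos']); snap('wrist','w1')"
```

```text
at [555.8  76.3 221. ] [ 3.13  -0.009 -3.079] tool d [  4.  -10.6   1. ] turn -6.282 F [-0.4 -1.   0.8] w 85.6 t 4.15
[ 0.01768751  0.36642203 -0.0189277   1.19500776  0.01095478 -0.04523586]
```

View pics/w1.png

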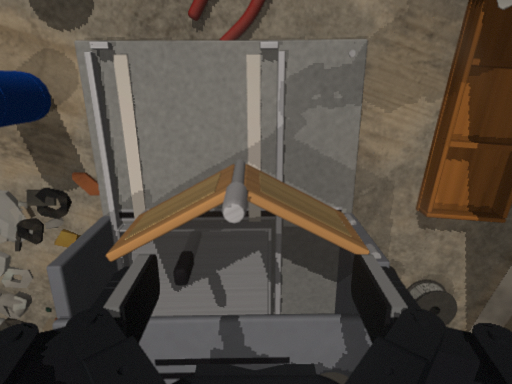

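The knob top is at (234,206), the base's front corners at (82,42) and (366,40), and the tray grip at about (183,265).

```bash
python3 -c "
from h import *
p,d,m=load('w1')
cv2.imwrite('pics/w1z.png',cv2.resize(p[150:300,100:300,::-1],None,fx=4,fy=4))
k=plane(m,[[234,208]],152)[0];print(k,c2(*k[:2]))
b=plane(m,[[82,42],[366,40]],12);print(b,c2(*b[0,:2]),c2(*b[1,:2]))
g=plane(m,[[183,268]],104);print(g,c2(*g[0,:2]), w(20,-32))"
```

```text
[549.14782308  64.7088187  152.        ] [-61.10079378  14.02158223]
[[453.44787582 -81.59110303  12.        ]
 [434.78630838 171.90960282  12.        ]] [-165.68164969 -126.06764498] [-168.60038478  128.10226462]
[[622.00919845  24.65114019 104.        ]] [  9.13860164 -30.47364177] [632.94430147  23.80069003]
```

View pics/w1z.png

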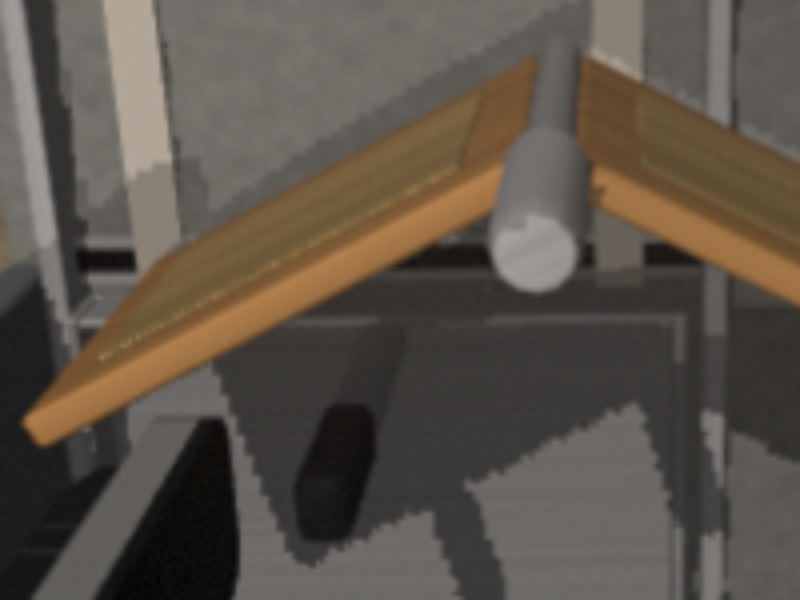

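move_arm:
  plan:
    - {"dx": 4, "dy": -11, "dz": 0, "turn": 0}
    - {"dx": 0, "dy": 0, "dz": 40, "turn": 0}
    - {"dx": 0, "dy": 0, "dz": 38, "turn": 0}
    - {"dx": 0, "dy": 0, "dz": 0, "turn": 0}

```text
clock: 4.7
ee_pos: [548.5, 56.9, 143.0]
orientation: [3.133, -0.009, -3.088]
contact_force: [-0.5, 0.8, 0.7]
gripper_width: 85.4
```

```bash
python3 -c "
from h import *
go(552.5,65,141,YAW+np.pi)"
```

```text
at [548.5  56.9 143. ] [ 3.133 -0.009 -3.088] tool d [-4.4  7.9  2. ] turn -6.292 F [-0.5  0.8  0.7] w 85.4 t 4.7
```

move_arm:
  plan:
    - {"dx": -4, "dy": 8, "dz": 2, "turn": 0}
    - {"dx": 0, "dy": 0, "dz": 0, "turn": 0}

```text
clock: 4.95
ee_pos: [553.3, 63.7, 144.0]
orientation: [3.134, -0.006, -3.091]
contact_force: [0.7, -0.5, 0.3]
gripper_width: 85.3
```

move_arm:
  plan:
    - {"dx": 0, "dy": 0, "dz": 0, "turn": 0}
    - {"dx": 0, "dy": 0, "dz": 0, "turn": 0}
    - {"dx": 0, "dy": 0, "dz": 0, "turn": 0}
    - {"dx": 0, "dy": 0, "dz": 0, "turn": 0}
    - {"dx": 0, "dy": 0, "dz": 0, "turn": 0}
    - {"dx": 0, "dy": 0, "dz": 0, "turn": 0}
  grip: 1

```text
clock: 5.7
ee_pos: [555.4, 63.6, 147.0]
orientation: [3.135, -0.001, -3.091]
contact_force: [-0.4, -0.2, 1.4]
gripper_width: 14.0
```

```bash
python3 -c "
from h import *
go(552.5,65,141,YAW+np.pi)
p=arm.sense()['ee_pos'];print(c2(*p[:2]))"
```

```text
at [555.4  63.6 147. ] [ 3.135e+00 -1.000e-03 -3.091e+00] tool d [2.8 1.5 6. ] turn -6.294 F [-0.4 -0.2  1.4] w 14.0 t 5.7
[-54.93902318  12.56930387]
```

move_arm:
  plan:
    - {"dx": 0, "dy": 0, "dz": 6, "turn": 0}
    - {"dx": 0, "dy": 0, "dz": 0, "turn": 0}

```text
clock: 5.95
ee_pos: [558.8, 62.2, 147.2]
orientation: [3.139, 0.009, -3.09]
contact_force: [-1.0, 2.8, -12.3]
gripper_width: 14.1
```

```bash
python3 -c "
from h import *
go(552.5,65,141,YAW+np.pi)
p=arm.sense()['ee_pos'];print(c2(*p[:2])); snap('scene','s1');snap('wrist','w2')
p,d,m=load('s1');cv2.imwrite('pics/s1z.png',cv2.resize(p[60:260,160:400,::-1],None,fx=3,fy=3))"
```

```text
at [558.8  62.2 147.2] [ 3.139  0.009 -3.09 ] tool d [6.1 3.1 6.2] turn -6.293 F [ -1.    2.8 -12.3] w 14.1 t 5.95
[-51.63122339  10.90744225]
```

View pics/s1z.png

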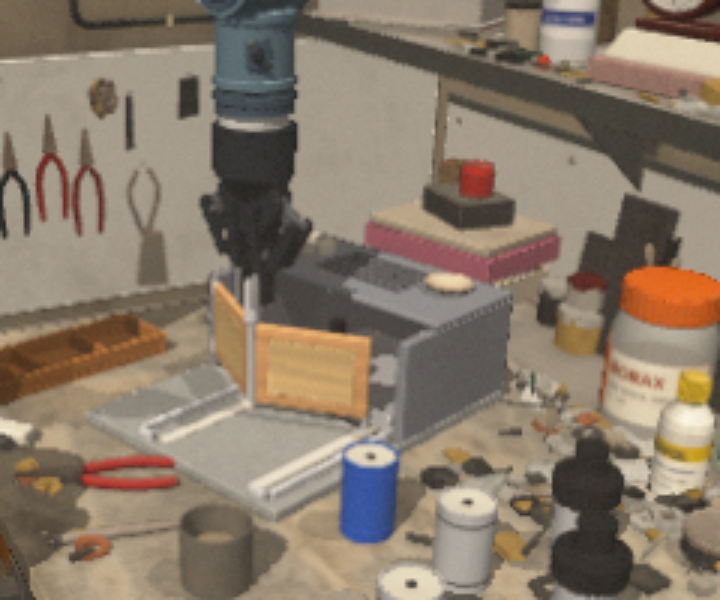

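View pics/w2.png

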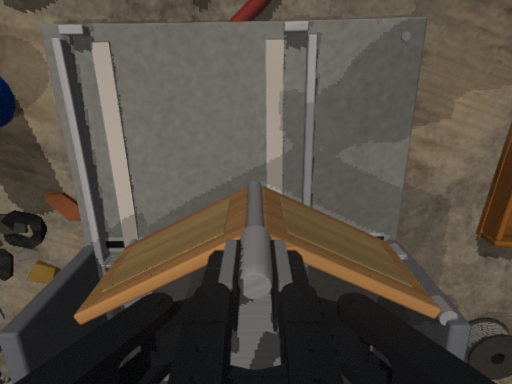

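```bash
python3 -c "
from h import *
p,d,m=load('w2')
cv2.imwrite('pics/w2z.png',cv2.resize(p[200:350,160:360,::-1],None,fx=4,fy=4))
k=plane(m,[[257,283]],152)[0];print(k,c2(*k[:2]))
T=m['cam_to_world'];print(T[:3,3])
p,d,m=load('s1'); P=cloud(d,m)
print(d[130:190:8,235:250:4])
"
```

```text
[554.37169059  63.62821767 152.        ] [-55.95391768  12.61938511]
[475.03330229  58.38279909 267.06533799]
[[1022.8105  1026.5918  1003.39185  997.9153 ]
 [1035.0367  1040.1019  1012.68384 1013.8002 ]
 [1544.5302  1047.4404  1031.864   1028.8066 ]
 [1187.601   1054.9575  1043.6814  1037.9596 ]
 [1139.5917  1105.6532  1058.6187  1060.5476 ]
 [1139.3597  1097.3137  1069.7736  1072.3704 ]
 [1151.9401  1110.1193  1081.1064  1073.441  ]
 [1181.9755  1124.6978  1095.6029  1092.4415 ]]
```

View pics/w2z.png

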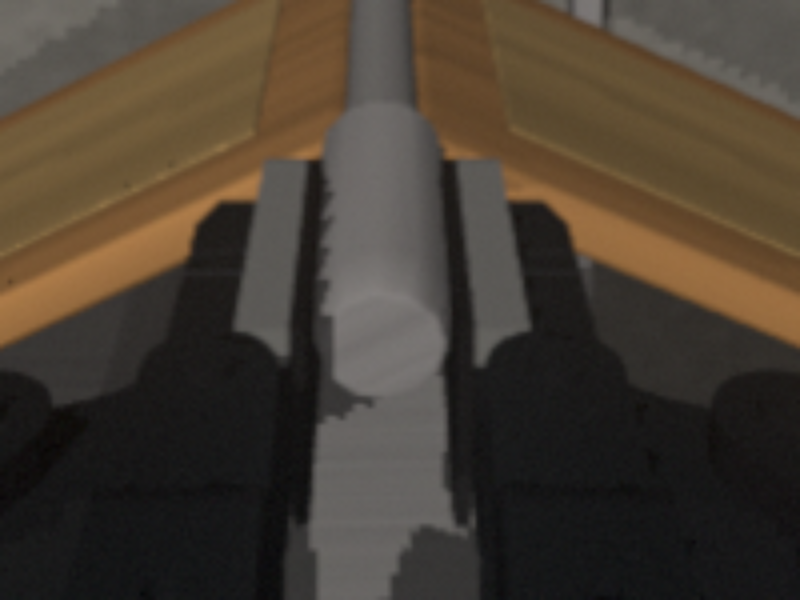

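move_arm:
  plan:
    - {"dx": 15, "dy": 10, "dz": 0, "turn": 0}
    - {"dx": 14, "dy": 12, "dz": 0, "turn": 0}
    - {"dx": 12, "dy": 14, "dz": 0, "turn": 0}

```text
clock: 6.42
ee_pos: [517.5, 89.9, 146.9]
orientation: [-3.129, 0.012, -3.099]
contact_force: [-0.4, -5.7, 5.7]
gripper_width: 14.1
```

```bash
python3 -c "
from h import *
go(552.5,65,141,YAW+np.pi)
p=arm.sense()['ee_pos'];print(c2(*p[:2]))"
```

```text
at [517.5  89.9 146.9] [-3.129  0.012 -3.099] tool d [-33.9 -26.4   5.9] turn -6.303 F [-0.4 -5.7  5.7] w 14.1 t 6.42
[-91.14995887  41.1214751 ]
```

move_arm:
  plan:
    - {"dx": 9, "dy": 13, "dz": 0, "turn": 0}
    - {"dx": 8, "dy": 14, "dz": 0, "turn": 0}
    - {"dx": 6, "dy": 15, "dz": 0, "turn": 0}
    - {"dx": 4, "dy": 15, "dz": 0, "turn": 0}

```text
clock: 6.92
ee_pos: [485.6, 140.4, 146.7]
orientation: [-3.114, 0.009, -3.11]
contact_force: [-1.6, -3.5, 7.6]
gripper_width: 13.7
```

```bash
python3 -c "
from h import *
go(552.5,65,141,YAW+np.pi)
p=arm.sense()['ee_pos'];print(c2(*p[:2]));snap('wrist','w3')"
```

```text
at [485.6 140.4 146.7] [-3.114  0.009 -3.11 ] tool d [-64.5 -77.5   5.7] turn -6.314 F [-1.6 -3.5  7.6] w 13.7 t 6.92
[-119.84964104   93.50304718]
```

View pics/w3.png

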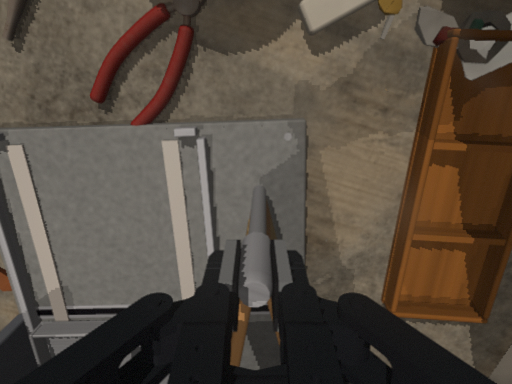

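move_arm:
  plan:
    - {"dx": 1, "dy": 7, "dz": 0, "turn": 0}
    - {"dx": 0, "dy": 2, "dz": 0, "turn": 0}
    - {"dx": 0, "dy": 0, "dz": 0, "turn": 0}

```text
clock: 7.35
ee_pos: [483.5, 146.8, 146.7]
orientation: [-3.104, 0.009, -3.114]
contact_force: [-1.5, -1.2, 3.6]
gripper_width: 13.9
```

```bash
python3 -c "
from h import *
go(552.5,65,141,YAW+np.pi)
p=arm.sense()['ee_pos'];print(c2(*p[:2]))"
```

```text
at [483.5 146.8 146.7] [-3.104  0.009 -3.114] tool d [-66.7 -83.7   5.7] turn -6.318 F [-1.5 -1.2  3.6] w 13.9 t 7.35
[-121.54143938  100.05711975]
```

move_arm:
  plan:
    - {"dx": 0, "dy": 0, "dz": 0, "turn": 0}
    - {"dx": 0, "dy": 0, "dz": 0, "turn": 0}
    - {"dx": 0, "dy": 0, "dz": 0, "turn": 0}
    - {"dx": 0, "dy": 0, "dz": -50, "turn": 0}
    - {"dx": 0, "dy": 0, "dz": -40, "turn": 0}
    - {"dx": -40, "dy": -45, "dz": 0, "turn": 0}
    - {"dx": -40, "dy": -45, "dz": 0, "turn": 0}
    - {"dx": 0, "dy": 0, "dz": 0, "turn": 0}
  grip: -1

```text
clock: 8.35
ee_pos: [566.9, 62.1, 241.5]
orientation: [-3.105, 0.008, -3.109]
contact_force: [-0.4, 0.5, 0.1]
gripper_width: 85.4
```

```bash
python3 -c "
from h import *
g=w(20,-32)
go(*g,240,YAW+np.pi)
snap('wrist','w4')"
```

```text
at [566.9  62.1 241.5] [-3.105  0.008 -3.109] tool d [-64.8 -40.4   1.5] turn -6.313 F [-0.4  0.5  0.1] w 85.4 t 8.35
```

View pics/w4.png

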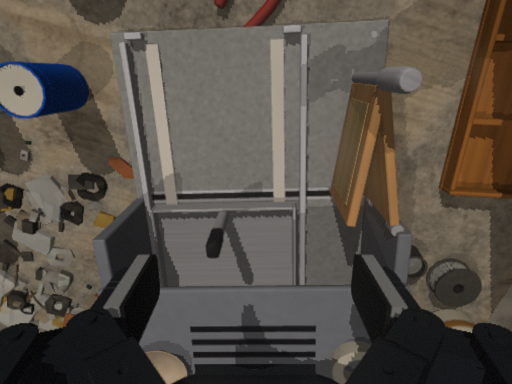

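The door is folded back along the left side: knob at (405,80), grip top at about (215,248).

```bash
python3 -c "
from h import *
p,d,m=load('w4')
k=plane(m,[[408,80]],152)[0];print('knob',k,c2(*k[:2]))
b=plane(m,[[113,33],[388,19]],12);print('base',c2(*b[0,:2]),c2(*b[1,:2]))
g=plane(m,[[214,249]],104)[0];print('grip',g,c2(*g[:2]))
cv2.imwrite('pics/w4z.png',cv2.resize(p[190:290,130:330,::-1],None,fx=4,fy=4))
"
```

```text
knob [484.77022902 145.75634021 152.        ] [-120.33296611   98.90223445]
base [-166.38749394 -129.40244904] [-169.62095097  128.39042923]
grip [628.97179642  24.22511063 104.        ] [ 16.06142488 -31.33025732]
```

View pics/w4z.png

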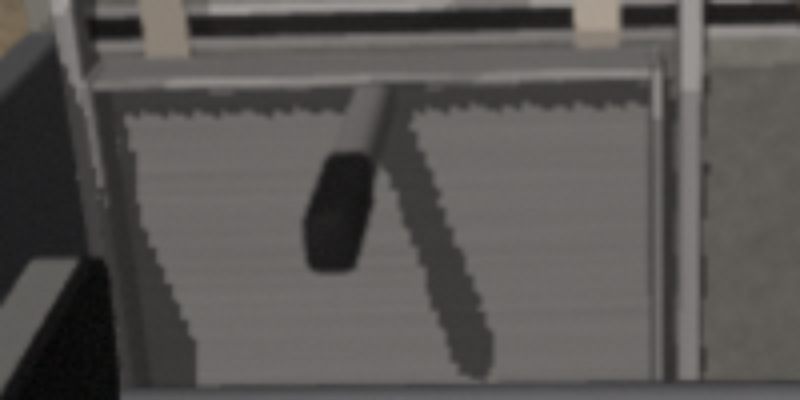

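move_arm:
  plan:
    - {"dx": -63, "dy": -39, "dz": 0, "turn": -0.03}
    - {"dx": 0, "dy": 0, "dz": 0, "turn": 0}
    - {"dx": 0, "dy": 0, "dz": 0, "turn": 0}

```text
clock: 8.78
ee_pos: [613.7, 35.9, 238.6]
orientation: [-3.109, -0.006, -3.074]
contact_force: [-0.2, 0.9, 0.6]
gripper_width: 85.5
```

```bash
python3 -c "
from h import *
go(631,24,95,YAW+np.pi)
"
```

```text
at [613.7  35.9 238.6] [-3.109 -0.006 -3.074] tool d [-16.4 -13.  143.6] turn -6.277 F [-0.2  0.9  0.6] w 85.5 t 8.78
```

move_arm:
  plan:
    - {"dx": -17, "dy": -13, "dz": 30, "turn": 0}
    - {"dx": 0, "dy": 0, "dz": 40, "turn": 0}
    - {"dx": 0, "dy": 0, "dz": 0, "turn": 0}
    - {"dx": 0, "dy": 0, "dz": 0, "turn": 0}

```text
clock: 9.28
ee_pos: [629.7, 25.9, 171.8]
orientation: [-3.109, -0.002, -3.068]
contact_force: [0.7, -0.1, -0.3]
gripper_width: 85.5
```

```bash
cat >> h.py <<'E'
from scipy.spatial.transform import Rotation as Ro
def go(x,y,z,yaw=None,off=(0,0,3)):
    # target for the grasp point (TCP z + 3)
    s=arm.sense(); p=s['ee_pos']; R=Ro.from_euler('xyz',s['orientation'])
    gp=p+R.apply(off); d=R.inv().apply(np.array([x,y,z])-gp)
    t=None if yaw is None else (s['orientation'][2]-yaw+np.pi)%(2*np.pi)-np.pi
    print('grasp at',np.round(gp,1),'cup',np.round(c2(*gp[:2]),1),'rpy',np.round(s['orientation'],3),'tool d',np.round(d,1),'turn',t and round(t,3),'F',np.round(s['contact_force'],1),'w',round(float(s['gripper_width']),1),'t',round(float(s['clock']),2))
E
python3 -c "
from h import *
go(631,24,92,YAW+np.pi)
"
```

```text
grasp at [629.7  25.8 168.8] cup [ 16.9 -29.8] rpy [-3.109e+00 -2.000e-03 -3.068e+00] tool d [-1.3  0.6 76.8] turn 0.011 F [ 0.7 -0.1 -0.3] w 85.5 t 9.28
```

move_arm:
  plan:
    - {"dx": -1, "dy": 1, "dz": 40, "turn": 0}
    - {"dx": 0, "dy": 0, "dz": 38, "turn": 0}
    - {"dx": 0, "dy": 0, "dz": 0, "turn": 0}
    - {"dx": 0, "dy": 0, "dz": 0, "turn": 0}

```text
clock: 9.78
ee_pos: [636.1, 26.2, 103.2]
orientation: [-3.107, 0.013, -3.066]
contact_force: [0.0, 0.1, 0.6]
gripper_width: 85.2
```

```bash
python3 -c "
from h import *
go(631,24,92,YAW+np.pi)
"
```

```text
grasp at [636.2  26.1 100.2] cup [ 23.4 -29.9] rpy [-3.107  0.013 -3.066] tool d [ 5.4 -1.4  8.2] turn 0.014 F [0.  0.1 0.6] w 85.2 t 9.78
```

move_arm:
  plan:
    - {"dx": 5, "dy": -1, "dz": 10, "turn": 0}
    - {"dx": 0, "dy": 0, "dz": 2, "turn": 0}

```text
clock: 10.02
ee_pos: [633.4, 24.4, 94.4]
orientation: [-3.106, 0.019, -3.065]
contact_force: [-0.3, 0.2, 0.5]
gripper_width: 85.3
```

move_arm:
  plan:
    - {"dx": 0, "dy": 0, "dz": 0, "turn": 0}
    - {"dx": 0, "dy": 0, "dz": 0, "turn": 0}
    - {"dx": 0, "dy": 0, "dz": 0, "turn": 0}
    - {"dx": 0, "dy": 0, "dz": 0, "turn": 0}
    - {"dx": 0, "dy": 0, "dz": 0, "turn": 0}
    - {"dx": 0, "dy": 0, "dz": 0, "turn": 0}
  grip: 1

```text
clock: 10.78
ee_pos: [634.9, 25.3, 96.9]
orientation: [-3.109, 0.023, -3.065]
contact_force: [-0.1, 1.2, 0.1]
gripper_width: 8.6
```

```bash
python3 -c "
from h import *
go(631,24,92,YAW+np.pi)
"
```

```text
grasp at [634.9  25.2  93.9] cup [ 22.1 -30.8] rpy [-3.109  0.023 -3.065] tool d [ 4.1 -0.8  1.8] turn 0.014 F [-0.1  1.2  0.1] w 8.6 t 10.78
```

move_arm:
  plan:
    - {"dx": 15, "dy": 0, "dz": 0, "turn": 0}
    - {"dx": 25, "dy": 0.4, "dz": 0, "turn": 0}
    - {"dx": 25, "dy": 0.4, "dz": 0, "turn": 0}
    - {"dx": 25, "dy": 0.4, "dz": 0, "turn": 0}
    - {"dx": 25, "dy": 0.4, "dz": 0, "turn": 0}
    - {"dx": 20, "dy": 0.4, "dz": 0, "turn": 0}

```text
clock: 11.52
ee_pos: [506.8, 16.5, 96.9]
orientation: [-3.108, 0.043, -3.067]
contact_force: [1.4, 0.1, 2.4]
gripper_width: 8.9
```

```bash
python3 -c "
from h import *
go(*w(-149,-32),92,YAW+np.pi)
"
```

```text
grasp at [506.9  16.4  93.9] cup [-106.3  -31.6] rpy [-3.108  0.043 -3.067] tool d [42.8  0.1  0.1] turn 0.012 F [1.4 0.1 2.4] w 8.9 t 11.53
```

move_arm:
  plan:
    - {"dx": 20, "dy": 0, "dz": 0, "turn": 0}
    - {"dx": 15, "dy": 0, "dz": 0, "turn": 0}
    - {"dx": 6, "dy": 0, "dz": 0, "turn": 0}
    - {"dx": 4, "dy": 0, "dz": 0, "turn": 0}
    - {"dx": 0, "dy": 0, "dz": 0, "turn": 0}

```text
clock: 12.15
ee_pos: [464.2, 12.9, 97.1]
orientation: [-3.108, 0.052, -3.068]
contact_force: [1.1, -0.5, 0.9]
gripper_width: 9.0
```

```bash
python3 -c "
from h import *
go(*w(-149,-32),92,YAW+np.pi)
"
```

```text
grasp at [464.3  12.8  94.1] cup [-149.   -32.5] rpy [-3.108  0.052 -3.068] tool d [0.1 0.6 2.1] turn 0.011 F [ 1.1 -0.5  0.9] w 9.0 t 12.15
```

move_arm:
  plan:
    - {"dx": 2, "dy": 0, "dz": 0, "turn": 0}
    - {"dx": 0, "dy": 0, "dz": 0, "turn": 0}

```text
clock: 12.4
ee_pos: [463.9, 12.9, 97.1]
orientation: [-3.108, 0.054, -3.068]
contact_force: [1.5, 1.1, -0.2]
gripper_width: 8.7
```

move_arm:
  plan:
    - {"dx": 0, "dy": 0, "dz": 0, "turn": 0}
    - {"dx": 0, "dy": 0, "dz": 0, "turn": 0}
    - {"dx": 0, "dy": 0, "dz": 0, "turn": 0}
    - {"dx": 0, "dy": 0, "dz": -50, "turn": 0}
    - {"dx": 0, "dy": 0, "dz": -60, "turn": 0}
    - {"dx": 0, "dy": 0, "dz": -60, "turn": 0}
    - {"dx": 0, "dy": 0, "dz": 0, "turn": 0}
  grip: -1

```text
clock: 13.28
ee_pos: [450.5, 17.7, 269.2]
orientation: [-3.107, 0.043, -3.069]
contact_force: [1.0, 0.2, -1.3]
gripper_width: 85.2
```

```bash
python3 -c "
from h import *
go(*w(-149,-32),92,YAW+np.pi)
snap('top','t1'); snap('wrist','w5');snap('scene','s2')
p,d,m=load('t1')
cv2.imwrite('pics/t1z.png',cv2.resize(p[90:310,110:400,::-1],None,fx=2.7,fy=2.7,interpolation=cv2.INTER_CUBIC))
"
```

```text
grasp at [450.6  17.6 266.2] cup [-162.4  -26.9] rpy [-3.107  0.043 -3.069] tool d [ -5.8   0.8 174.7] turn 0.011 F [ 1.   0.2 -1.3] w 85.2 t 13.28
```

View pics/t1z.png

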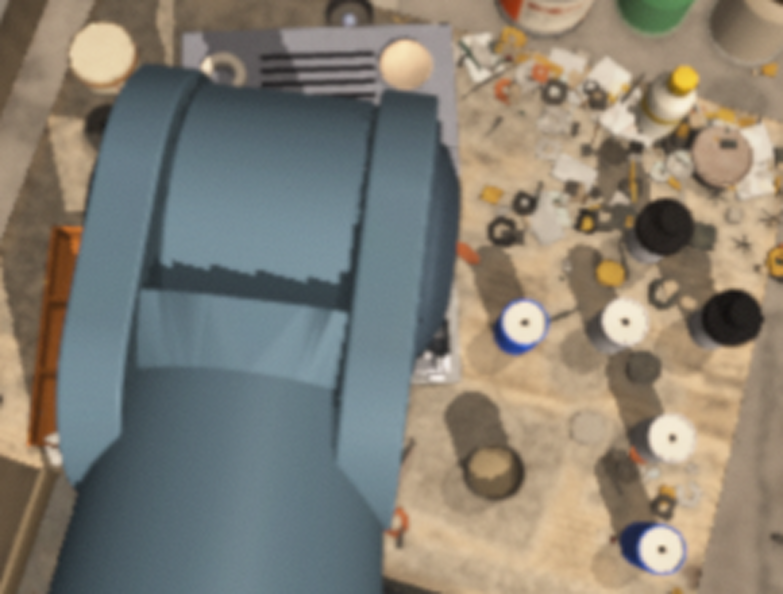

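View pics/w5.png

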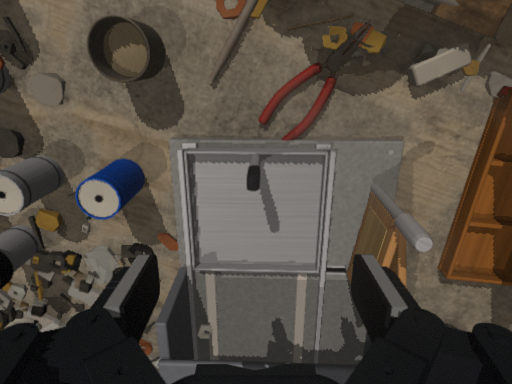

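View pics/s2.png

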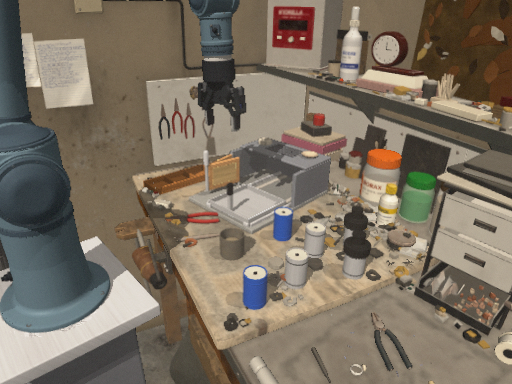

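```bash
python3 -c "
from h import *
p,d,m=load('t1')
cv2.imwrite('pics/t1y.png',cv2.resize(p[140:310,310:400,::-1],None,fx=6,fy=6,interpolation=cv2.INTER_CUBIC)[:600] if 0 else cv2.resize(p[150:275,315:400,::-1],None,fx=4.8,fy=4.8,interpolation=cv2.INTER_CUBIC))
hsv=cv2.cvtColor(p,cv2.COLOR_RGB2HSV); P=cloud(d,m)
W=((hsv[...,1]<45)&(hsv[...,2]>205)&(P[...,2]>55)&(P[...,2]<90)).astype(np.uint8)
W=cv2.morphologyEx(W,cv2.MORPH_CLOSE,np.ones((3,3)))
n,l,s,c=cv2.connectedComponentsWithStats(W)
for i in range(1,n):
  if s[i,4]>60: 
    q=plane(m,[c[i]],72)[0]; print('white',s[i],c[i].round(1),q.round(1), np.median(P[l==i][:,2]).round(1))
B=((hsv[...,2]<75)&(P[...,2]>94)&(P[...,2]<115)&(P[...,1]<-200)&(P[...,0]<700)).astype(np.uint8)
n,l,s,c=cv2.connectedComponentsWithStats(B)
for i in range(1,n):
  if s[i,4]>30:
    print('boss',s[i],c[i].round(1),plane(m,[c[i]],103)[0].round(1),np.median(P[l==i],0).round(1))
B=((hsv[...,2]<75)&(P[...,2]>70)&(P[...,2]<115)&(P[...,1]<-200)&(P[...,0]<700)).astype(np.uint8)
n,l,s,c=cv2.connectedComponentsWithStats(B)
for i in range(1,n):
  if s[i,4]>30:
    print('cap',s[i],c[i].round(1),plane(m,[c[i]],80)[0].round(1),np.median(P[l==i],0).round(1))
"
```

```text
white [334 201  16  17 204] [341.4 208.7] [ 510.8 -242.6   72. ] 71.0
white [297 202  14  15 163] [303.7 209. ] [ 506.9 -143.1   72. ] 71.0
white [351 244  16  17 209] [358.6 251.9] [ 399.4 -285.3   72. ] 70.6
white [348 286  15  16 173] [354.6 293.1] [ 296.  -273.1   72. ] 70.7
boss [424 161   9  11  37] [427.1 167.5] [ 622.4 -466.4  103. ] [ 619.7 -462.6  102.9]
boss [354 165  12  12 103] [359.2 170.6] [ 607.3 -283.4  103. ] [ 607.  -283.   103.5]
boss [380 200  11  12 104] [384.9 205.6] [ 516.8 -347.4  103. ] [ 516.  -347.2  103.1]
cap [420 161  13  13  71] [425.2 168.7] [ 625.5 -472.6   80. ] [ 618.4 -461.9   95.4]
cap [346 164  21  20 336] [356.  173.6] [ 605.1 -281.5   80. ] [ 602.3 -277.9   80.6]
cap [371 198  22  20 330] [381.2 207.3] [ 516.1 -346.1   80. ] [ 513.8 -341.8   80.7]
```

View pics/t1y.png

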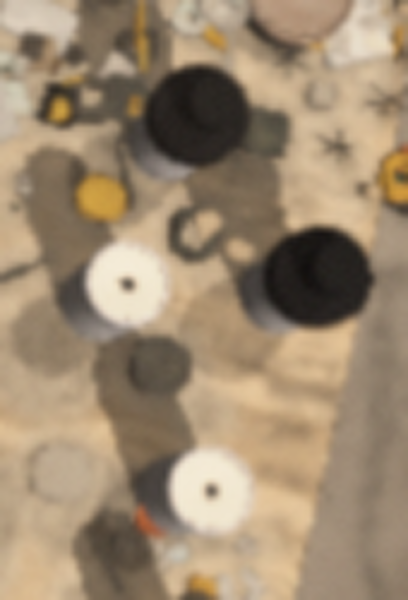

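The tray is out and the door is folded. Capped flasks are at about (607,-283) and (516,-347), bare ones at (511,-243) and (399,-285). I'll start with the first cap.

```bash
python3 -c "
from h import *
go(607,-283,200,YAW+np.pi)
"
```

```text
grasp at [447.3  17.8 260.5] cup [-165.6  -26.5] rpy [-3.108  0.033 -3.069] tool d [-135.4 -309.3   75.2] turn 0.01 F [-0.3  0.1 -0.5] w 85.5 t 13.43
```

move_arm:
  plan:
    - {"dx": -24, "dy": -54, "dz": 0, "turn": 0}
    - {"dx": -24, "dy": -54, "dz": 5, "turn": 0}
    - {"dx": -24, "dy": -54, "dz": 10, "turn": 0}
    - {"dx": -24, "dy": -54, "dz": 15, "turn": 0}
    - {"dx": -20, "dy": -54, "dz": 15, "turn": 0}
    - {"dx": -20, "dy": -40, "dz": 15, "turn": 0}
    - {"dx": 0, "dy": 0, "dz": 0, "turn": 0}
    - {"dx": 0, "dy": 0, "dz": 0, "turn": 0}

```text
clock: 14.42
ee_pos: [601.8, -287.1, 192.5]
orientation: [-3.126, 0.004, -3.067]
contact_force: [-0.1, 0.9, 0.1]
gripper_width: 85.3
```

```bash
python3 -c "
from h import *
go(607,-283,200,YAW+np.pi);snap('wrist','w6')
"
```

```text
grasp at [ 601.8 -287.2  189.5] cup [ -30.3 -340.4] rpy [-3.126  0.004 -3.067] tool d [ -5.5   3.6 -10.5] turn 0.013 F [-0.1  0.9  0.1] w 85.3 t 14.43
```

View pics/w6.png

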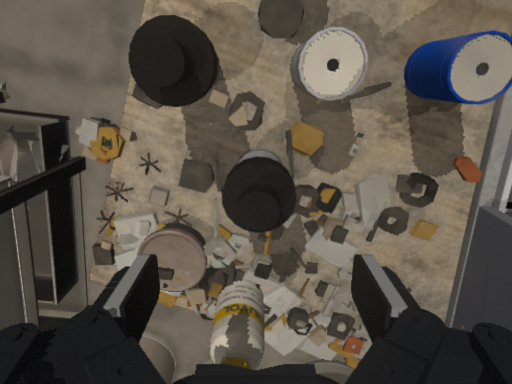

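```bash
cat >> h.py <<'E'
def blob(f,zlo,zhi,c,r,zc=None,vmax=255):
    p,d,m=load(f); P=cloud(d,m); v=p.max(2)
    M=(P[...,2]>zlo)&(P[...,2]<zhi)&(np.hypot(P[...,0]-c[0],P[...,1]-c[1])<r)&(v<vmax)
    ys,xs=np.nonzero(M); (u,w_),rad=cv2.minEnclosingCircle(np.c_[xs,ys].astype(np.float32))
    q=plane(m,[[xs.mean(),ys.mean()],[u,w_]],zc)
    print(f,'n',M.sum(),'px',round(xs.mean(),1),round(ys.mean(),1),'medz',np.median(P[M][:,2]).round(1),'mean',np.round(q[0],1),'circ',np.round(q[1],1),'med',np.median(P[M],0).round(1)); return q
E
python3 -c "
from h import *
blob('w6',96,112,(605,-283),35,103)
blob('w6',75,84,(605,-283),40,78)
blob('t1',96,112,(605,-283),35,103)
blob('t1',75,84,(605,-283),40,78)
blob('w6',68,76,(511,-243),35,72)
blob('t1',68,76,(511,-243),35,72)
blob('w6',96,112,(516,-347),35,103)
blob('w6',95,135,(690,-290),60,125)
"
```

```text
w6 n 1385 px 258.9 210.0 medz 103.2 mean [ 604.9 -284.7  103. ] circ [ 604.9 -284.7  103. ] med [ 604.8 -284.8  103.2]
w6 n 2598 px 259.2 190.6 medz 79.0 mean [ 599.7 -285.    78. ] circ [ 604.4 -284.7   78. ] med [ 596.4 -285.8   79. ]
t1 n 103 px 359.2 170.6 medz 103.5 mean [ 607.3 -283.4  103. ] circ [ 607.4 -283.8  103. ] med [ 607.  -283.   103.5]
t1 n 226 px 355.6 173.9 medz 79.4 mean [ 604.9 -281.2   78. ] circ [ 607.3 -283.9   78. ] med [ 601.1 -277.9   79.4]
w6 n 3934 px 332.8 63.0 medz 70.7 mean [ 508.1 -243.3   72. ] circ [ 508.1 -243.    72. ] med [ 508.1 -243.    70.7]
t1 n 226 px 340.9 208.8 medz 71.1 mean [ 510.4 -241.3   72. ] circ [ 510.2 -241.1   72. ] med [ 510.3 -242.    71.1]
w6 n 2080 px 161.1 60.4 medz 103.2 mean [ 515.6 -349.2  103. ] circ [ 515.1 -348.5  103. ] med [ 515.7 -349.2  103.2]
w6 n 728 px 236.2 356.2 medz 98.9 mean [ 708.2 -292.5  125. ] circ [ 709.8 -292.9  125. ] med [ 731.1 -292.5   98.9]
```

Boss centre is (605.5,-284.5), and the two views agree to about 2 mm. Descending.

move_arm:
  plan:
    - {"dx": -4, "dy": 3, "dz": 30, "turn": 0}
    - {"dx": 0, "dy": 0, "dz": 30, "turn": 0}
    - {"dx": 0, "dy": 0, "dz": 0, "turn": 0}
    - {"dx": 0, "dy": 0, "dz": 0, "turn": 0}

```text
clock: 14.98
ee_pos: [605.1, -279.8, 134.9]
orientation: [-3.125, 0.006, -3.061]
contact_force: [-0.4, 0.5, 1.7]
gripper_width: 85.7
```

```bash
python3 -c "
from h import *
go(605.5,-284.5,101,YAW+np.pi)
"
```

```text
grasp at [ 605.1 -279.8  131.9] cup [ -26.6 -333.3] rpy [-3.125  0.006 -3.061] tool d [ 0.2 -4.2 31. ] turn 0.018 F [-0.4  0.5  1.7] w 85.7 t 14.97
```

move_arm:
  plan:
    - {"dx": 0, "dy": -4, "dz": 24, "turn": 0}
    - {"dx": 0, "dy": 0, "dz": 8, "turn": 0}
    - {"dx": 0, "dy": 0, "dz": 2, "turn": 0}

```text
clock: 15.35
ee_pos: [608.3, -284.7, 106.3]
orientation: [-3.121, 0.012, -3.06]
contact_force: [0.2, 0.9, 0.1]
gripper_width: 85.4
```

```bash
python3 -c "
from h import *
go(605.5,-284.5,101,YAW+np.pi)
"
```

```text
grasp at [ 608.3 -284.7  103.3] cup [ -23.7 -338.4] rpy [-3.121  0.012 -3.06 ] tool d [2.8 0.5 2.2] turn 0.02 F [0.2 0.9 0.1] w 85.4 t 15.35
```

move_arm:
  plan:
    - {"dx": 3, "dy": 0, "dz": 4, "turn": 0}
    - {"dx": 0, "dy": 0, "dz": 1, "turn": 0}
    - {"dx": 0, "dy": 0, "dz": 1, "turn": 0}
    - {"dx": 0, "dy": 0, "dz": 0, "turn": 0}
    - {"dx": 0, "dy": 0, "dz": 0, "turn": 0}
    - {"dx": 0, "dy": 0, "dz": 0, "turn": 0}
  grip: 1

```text
clock: 16.1
ee_pos: [606.4, -285.6, 102.6]
orientation: [-3.119, 0.016, -3.06]
contact_force: [-0.9, -0.3, -0.3]
gripper_width: 26.2
```

```bash
python3 -c "
from h import *
go(605.5,-284.5,101,YAW+np.pi)
"
```

```text
grasp at [ 606.5 -285.7   99.6] cup [ -25.6 -339.2] rpy [-3.119  0.016 -3.06 ] tool d [ 0.9  1.2 -1.5] turn 0.02 F [-0.9 -0.3 -0.3] w 26.2 t 16.1
```

move_arm:
  plan:
    - {"dx": 0, "dy": 0, "dz": -12, "turn": 0}
    - {"dx": 0, "dy": 0, "dz": -15, "turn": 0}
    - {"dx": 0, "dy": 0, "dz": -25, "turn": 0}
    - {"dx": 0, "dy": 0, "dz": -40, "turn": 0}
    - {"dx": 0, "dy": 0, "dz": -40, "turn": 0}
    - {"dx": 0, "dy": 0, "dz": 0, "turn": 0}

```text
clock: 16.85
ee_pos: [604.2, -282.6, 243.8]
orientation: [-3.117, 0.018, -3.06]
contact_force: [-0.2, -0.4, -0.5]
gripper_width: 26.1
```

```bash
python3 -c "
from h import *
go(486,303,250,YAW+np.pi);snap('wrist','w7');snap('scene','s3');snap('top','t2')
"
```

```text
grasp at [ 604.3 -282.7  240.8] cup [ -27.6 -336.1] rpy [-3.117  0.018 -3.06 ] tool d [ 69.8 593.  -24.9] turn 0.02 F [-0.2 -0.4 -0.5] w 26.1 t 16.85
```

View pics/w7.png

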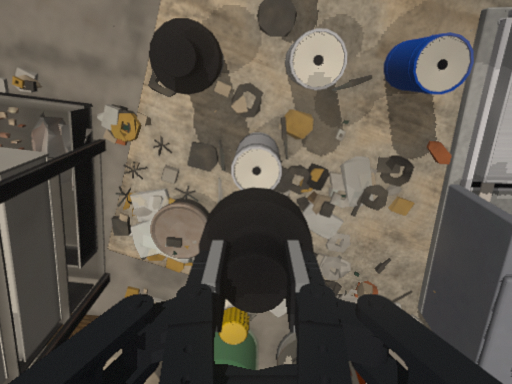

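View pics/s3.png

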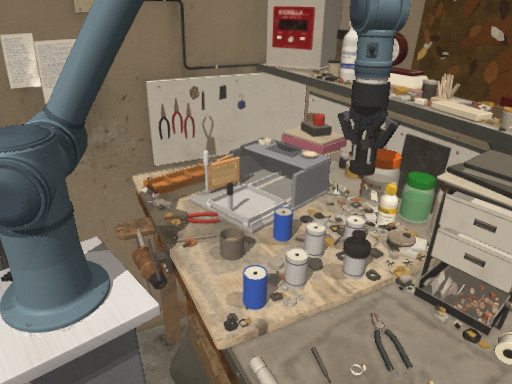

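View pics/t2.png

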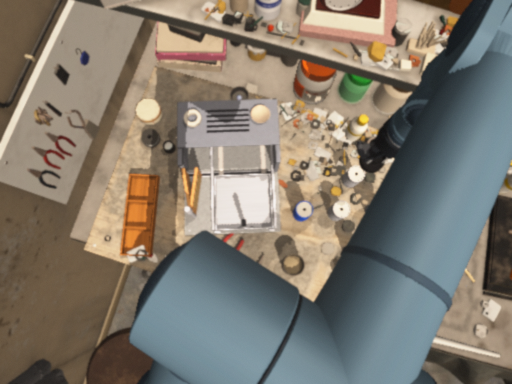

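The cap is off and in the grip; its flask is still standing at (257,170). The wooden tray in the top view is at about (140,213).

```bash
cat >> h.py <<'E'
def captray(f):
    p,d,m=load(f); hsv=cv2.cvtColor(p,cv2.COLOR_RGB2HSV); P=cloud(d,m)
    M=((hsv[...,0]>5)&(hsv[...,0]<20)&(hsv[...,1]>140)&(hsv[...,2]>60)&(P[...,1]>205)&(P[...,1]<420)&(P[...,2]<40)).astype(np.uint8)
    M=cv2.morphologyEx(M,cv2.MORPH_CLOSE,np.ones((5,5)))
    n,l,s,c=cv2.connectedComponentsWithStats(M); i=1+s[1:,4].argmax()
    ys,xs=np.nonzero(l==i); q=plane(m,np.c_[xs,ys],24)[:,:2].astype(np.float32)
    r=cv2.minAreaRect(q); print(f,'captray',s[i],r,np.round(cv2.boxPoints(r)).tolist()); return r
E
python3 -c "
from h import *
captray('t2');captray('top0')
p,d,m=load('t2');cv2.imwrite('pics/t2z.png',cv2.resize(p[150:280,90:290,::-1],None,fx=4,fy=4,interpolation=cv2.INTER_CUBIC))
"
```

```text
t2 captray [ 120  174   40   83 2383] ((487.68951416015625, 298.07818603515625), (86.36432647705078, 224.96914672851562), 88.99976348876953) [[374.0, 257.0], [599.0, 253.0], [601.0, 339.0], [376.0, 343.0]]
top0 captray [ 120  174   39   83 2415] ((486.88525390625, 298.3468322753906), (86.1860122680664, 227.04981994628906), 89.13080596923828) [[373.0, 257.0], [600.0, 254.0], [601.0, 340.0], [374.0, 343.0]]
```

View pics/t2z.png

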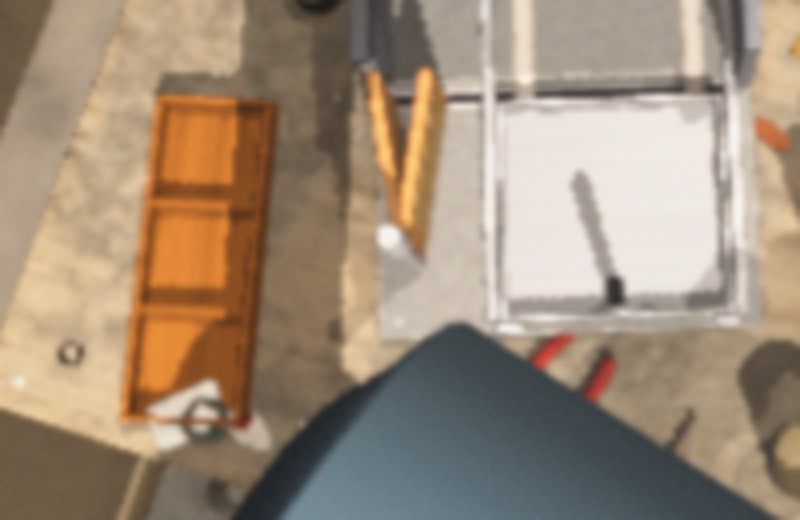

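```bash
python3 -c "
from h import *
p,d,m=load('t2')
uv=np.array([[157,98],[279,103],[121,418],[249,424]])/4+[89.5,149.5]
q=plane(m,uv,24);print(q.round(1),q.mean(0))
"
```

```text
[[598.3 339.1  24. ]
 [597.3 253.1  24. ]
 [377.  342.3  24. ]
 [376.2 255.7  24. ]] [487.21194085 297.58381307  24.        ]
```

```bash
python3 -c "
from h import *
go(561,297,240,YAW+np.pi)
"
```

```text
grasp at [ 602.  -281.5  235. ] cup [ -29.8 -334.8] rpy [-3.122  0.01  -3.06 ] tool d [ -6.4 579.7 -16. ] turn 0.02 F [ 0.2 -0.2 -0.4] w 25.7 t 17.0
```

move_arm:
  plan:
    - {"dx": 0, "dy": 40, "dz": -5, "turn": 0}
    - {"dx": 0, "dy": 58, "dz": 0, "turn": 0}
    - {"dx": 0, "dy": 58, "dz": 0, "turn": 0}
    - {"dx": 0, "dy": 58, "dz": 0, "turn": 0}
    - {"dx": 0, "dy": 58, "dz": 0, "turn": 0}
    - {"dx": 0, "dy": 58, "dz": 0, "turn": 0}
    - {"dx": 0, "dy": 58, "dz": 0, "turn": 0}
    - {"dx": 0, "dy": 58, "dz": 0, "turn": 0}

```text
clock: 18.0
ee_pos: [558.1, 172.4, 220.9]
orientation: [-3.128, -0.013, -3.069]
contact_force: [0.8, 0.2, -0.4]
gripper_width: 26.3
```

```bash
python3 -c "
from h import *
go(561,297,200,YAW+np.pi)
"
```

```text
grasp at [558.1 172.4 217.9] cup [-45.5 121. ] rpy [-3.128 -0.013 -3.069] tool d [-12.1 124.3  16. ] turn 0.01 F [ 0.8  0.2 -0.4] w 26.3 t 18.0
```

move_arm:
  plan:
    - {"dx": -6, "dy": 50, "dz": 0, "turn": 0}
    - {"dx": -6, "dy": 50, "dz": 0, "turn": 0}
    - {"dx": 0, "dy": 15, "dz": 0, "turn": 0}
    - {"dx": 0, "dy": 0, "dz": 0, "turn": 0}
    - {"dx": 0, "dy": 0, "dz": 0, "turn": 0}

```text
clock: 18.62
ee_pos: [555.9, 292.5, 211.1]
orientation: [-3.122, -0.027, -3.065]
contact_force: [-0.3, -0.7, -0.1]
gripper_width: 26.0
```

```bash
python3 -c "
from h import *
go(561,297,150,YAW+np.pi); snap('wrist','w8')
p,d,m=load('w8'); cv2.imwrite('pics/w8.png',p[...,::-1]); captray('w8')
"
```

```text
grasp at [555.8 292.4 208.1] cup [-40.4 240.9] rpy [-3.122 -0.027 -3.065] tool d [-7.1  5.3 57.8] turn 0.015 F [-0.3 -0.7 -0.1] w 26.0 t 18.62
w8 captray [  221     0   113   211 17780] ((497.0673522949219, 300.00396728515625), (81.22306823730469, 183.3000946044922), 89.14292907714844) [[405.0, 261.0], [588.0, 258.0], [589.0, 339.0], [406.0, 342.0]]
```

View pics/w8.png

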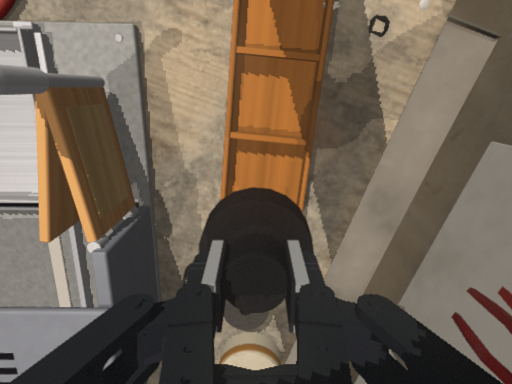

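```bash
python3 -c "
from h import *
p,d,m=load('w8')
print(plane(m,[[236,49],[325,57],[230,134],[307,143],[224,190],[305,200]],24).round(1))
"
```

```text
[[448.4 265.   24. ]
 [449.  341.3  24. ]
 [520.8 263.9  24. ]
 [523.3 335.3  24. ]
 [575.2 261.1  24. ]
 [578.7 340.3  24. ]]
```

move_arm:
  plan:
    - {"dx": -4, "dy": 8, "dz": 30, "turn": 0}
    - {"dx": 0, "dy": 0, "dz": 40, "turn": 0}
    - {"dx": 0, "dy": 0, "dz": 30, "turn": 0}
    - {"dx": 0, "dy": 0, "dz": 0, "turn": 0}
    - {"dx": 0, "dy": 0, "dz": 0, "turn": 0}

```text
clock: 19.3
ee_pos: [560.1, 291.7, 111.9]
orientation: [-3.123, -0.022, -3.075]
contact_force: [0.7, -0.4, 0.8]
gripper_width: 26.5
```

```bash
python3 -c "
from h import *
go(560,299,48,YAW+np.pi)
"
```

```text
grasp at [560.  291.6 108.9] cup [-36.2 239.8] rpy [-3.123 -0.022 -3.075] tool d [-1.8  8.5 60.8] turn 0.004 F [ 0.7 -0.4  0.8] w 26.5 t 19.3
```

move_arm:
  plan:
    - {"dx": -1, "dy": 9, "dz": 20, "turn": 0}
    - {"dx": 0, "dy": 1, "dz": 12, "turn": 0}
    - {"dx": 0, "dy": 0, "dz": 2, "turn": 0}

```text
clock: 19.68
ee_pos: [561.8, 302.2, 78.5]
orientation: [-3.124, -0.017, -3.076]
contact_force: [0.7, -0.2, -0.4]
gripper_width: 25.9
```

```bash
python3 -c "
from h import *
go(560,299,48,YAW+np.pi)
"
```

```text
grasp at [561.8 302.2  75.5] cup [-33.8 250.2] rpy [-3.124 -0.017 -3.076] tool d [ 1.5 -2.6 27.6] turn 0.004 F [ 0.7 -0.2 -0.4] w 25.9 t 19.68
```

move_arm:
  plan:
    - {"dx": 1, "dy": -2, "dz": 12, "turn": 0}
    - {"dx": 0.5, "dy": 0, "dz": 10, "turn": 0}
    - {"dx": 0.5, "dy": 0, "dz": 5, "turn": 0}
    - {"dx": 0, "dy": 0, "dz": 1, "turn": 0}

```text
clock: 20.18
ee_pos: [559.3, 299.6, 49.8]
orientation: [-3.125, -0.017, -3.076]
contact_force: [-4.1, -1.9, 11.7]
gripper_width: 26.1
```

```bash
python3 -c "
from h import *
go(560,299,48,YAW+np.pi)
"
```

```text
grasp at [559.2 299.6  46.8] cup [-36.5 247.8] rpy [-3.125 -0.017 -3.076] tool d [-0.7 -0.6 -1.2] turn 0.004 F [-4.1 -1.9 11.7] w 26.1 t 20.18
```

Contact with the floor at the expected height (46.8). Releasing.

move_arm:
  plan:
    - {"dx": 0, "dy": 0, "dz": 0, "turn": 0}
    - {"dx": 0, "dy": 0, "dz": 0, "turn": 0}
    - {"dx": 0, "dy": 0, "dz": 0, "turn": 0}
    - {"dx": 0, "dy": 0, "dz": -40, "turn": 0}
    - {"dx": 0, "dy": 0, "dz": -60, "turn": 0}
    - {"dx": 0, "dy": 0, "dz": -60, "turn": 0}
    - {"dx": 0, "dy": -40, "dz": -40, "turn": 0}
    - {"dx": 0, "dy": 0, "dz": 0, "turn": 0}
  grip: -1

```text
clock: 21.18
ee_pos: [565.0, 262.5, 255.1]
orientation: [-3.123, -0.018, -3.075]
contact_force: [0.4, 0.8, -0.1]
gripper_width: 85.5
```

```bash
python3 -c "
from h import *
snap('wrist','w9')
go(515.5,-348,200,YAW+np.pi); 
"
```

```text
grasp at [564.  263.5 250. ] cup [-34.  211.5] rpy [-3.124 -0.021 -3.073] tool d [  89.  -605.8   62.7] turn 0.006 F [-0.1  1.2  0.6] w 85.7 t 21.23
```

View pics/w9.png

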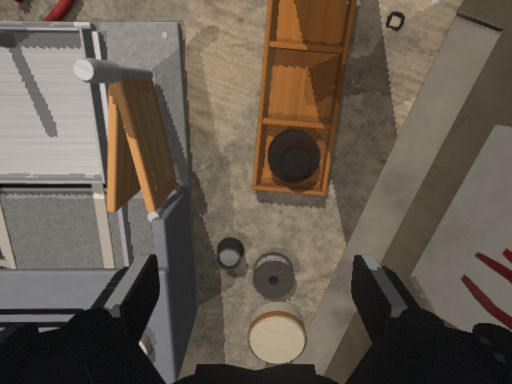

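The cap sits flat in the far compartment at (293,157). Next cap.

move_arm:
  plan:
    - {"dx": 8, "dy": -45, "dz": 0, "turn": 0}
    - {"dx": 8, "dy": -58, "dz": 0, "turn": 0}
    - {"dx": 8, "dy": -58, "dz": 0, "turn": 0}
    - {"dx": 8, "dy": -58, "dz": 0, "turn": 0}
    - {"dx": 8, "dy": -58, "dz": 0, "turn": 0}
    - {"dx": 8, "dy": -58, "dz": 0, "turn": 0}
    - {"dx": 8, "dy": -58, "dz": 0, "turn": 0}
    - {"dx": 8, "dy": -58, "dz": 0, "turn": 0}

```text
clock: 22.22
ee_pos: [527.7, -192.9, 244.5]
orientation: [-3.133, -0.043, -3.058]
contact_force: [0.5, -0.2, -0.0]
gripper_width: 85.4
```

```bash
python3 -c "
from h import *
go(515.5,-348,190,YAW+np.pi); 
"
```

```text
grasp at [ 527.6 -192.9  241.5] cup [ -98.6 -241.8] rpy [-3.133 -0.043 -3.058] tool d [  22.8 -153.    53.9] turn 0.022 F [ 0.5 -0.2 -0. ] w 85.4 t 22.23
```

move_arm:
  plan:
    - {"dx": 8, "dy": -55, "dz": 10, "turn": 0}
    - {"dx": 8, "dy": -50, "dz": 15, "turn": 0}
    - {"dx": 7, "dy": -42, "dz": 15, "turn": 0}
    - {"dx": 0, "dy": 0, "dz": 0, "turn": 0}
    - {"dx": 0, "dy": 0, "dz": 0, "turn": 0}

```text
clock: 22.85
ee_pos: [512.6, -344.5, 194.2]
orientation: [3.138, -0.052, -3.059]
contact_force: [0.7, 0.1, 0.1]
gripper_width: 85.6
```

```bash
python3 -c "
from h import *
snap('wrist','w10');q=blob('w10',96,112,(516,-348),35,103)[0]
go(q[0],q[1],101,YAW+np.pi); 
"
```

```text
w10 n 1377 px 245.7 214.6 medz 103.2 mean [ 515.1 -349.5  103. ] circ [ 515.1 -349.8  103. ] med [ 515.1 -349.5  103.2]
grasp at [ 512.4 -344.3  191.1] cup [-123.2 -392. ] rpy [ 3.138 -0.053 -3.059] tool d [-7.1 -5.7 89.9] turn 0.021 F [-1.  -0.   0.1] w 85.3 t 22.9
```

move_arm:
  plan:
    - {"dx": -3, "dy": -5, "dz": 30, "turn": 0}
    - {"dx": 0, "dy": 0, "dz": 30, "turn": 0}
    - {"dx": 0, "dy": 0, "dz": 0, "turn": 0}
    - {"dx": 0, "dy": 0, "dz": 0, "turn": 0}

```text
clock: 23.4
ee_pos: [515.7, -344.1, 135.3]
orientation: [3.139, -0.05, -3.051]
contact_force: [-0.7, -0.2, 0.5]
gripper_width: 85.5
```

```bash
python3 -c "
from h import *
go(515.5,-348.8,101,YAW+np.pi); 
"
```

```text
grasp at [ 515.6 -344.1  132.3] cup [-119.9 -391.9] rpy [ 3.139 -0.05  -3.051] tool d [-1.  -4.8 31.3] turn 0.028 F [-0.7 -0.2  0.5] w 85.5 t 23.4
```

move_arm:
  plan:
    - {"dx": 0, "dy": -5, "dz": 22, "turn": 0}
    - {"dx": 0, "dy": 0, "dz": 9, "turn": 0}
    - {"dx": 0, "dy": 0, "dz": 3, "turn": 0}

```text
clock: 23.78
ee_pos: [517.6, -349.6, 105.8]
orientation: [-3.139, -0.044, -3.049]
contact_force: [0.1, 0.2, 0.0]
gripper_width: 85.2
```

```bash
python3 -c "
from h import *
go(515.5,-348.8,101,YAW+np.pi); 
"
```

```text
grasp at [ 517.5 -349.7  102.8] cup [-118.4 -397.6] rpy [-3.139 -0.044 -3.049] tool d [1.8 1.  1.9] turn 0.03 F [0.1 0.2 0. ] w 85.2 t 23.77
```

move_arm:
  plan:
    - {"dx": 2, "dy": 1, "dz": 3, "turn": 0}
    - {"dx": 0, "dy": 0, "dz": 1, "turn": 0}
    - {"dx": 0, "dy": 0, "dz": 1, "turn": 0}
    - {"dx": 0, "dy": 0, "dz": 0, "turn": 0}
    - {"dx": 0, "dy": 0, "dz": 0, "turn": 0}
    - {"dx": 0, "dy": 0, "dz": 0, "turn": 0}
  grip: 1

```text
clock: 24.52
ee_pos: [516.1, -349.3, 102.8]
orientation: [-3.137, -0.042, -3.049]
contact_force: [1.4, 0.5, 0.8]
gripper_width: 26.2
```

```bash
python3 -c "
from h import *
go(515.5,-348.8,101,YAW+np.pi); 
"
```

```text
grasp at [ 515.9 -349.3   99.8] cup [-119.9 -397.1] rpy [-3.137 -0.042 -3.049] tool d [ 0.5  0.5 -1.2] turn 0.03 F [1.4 0.5 0.8] w 26.2 t 24.52
```

move_arm:
  plan:
    - {"dx": 0, "dy": 0, "dz": -12, "turn": 0}
    - {"dx": 0, "dy": 0, "dz": -15, "turn": 0}
    - {"dx": 0, "dy": 0, "dz": -25, "turn": 0}
    - {"dx": 0, "dy": 0, "dz": -40, "turn": 0}
    - {"dx": 0, "dy": 0, "dz": -50, "turn": 0}
    - {"dx": 0, "dy": 0, "dz": 0, "turn": 0}

```text
clock: 25.28
ee_pos: [522.4, -348.0, 254.2]
orientation: [-3.135, -0.039, -3.049]
contact_force: [0.6, -1.2, -0.4]
gripper_width: 25.7
```

```bash
python3 -c "
from h import *
snap('wrist','w11')
go(485.5,299,200,YAW+np.pi); 
"
```

```text
grasp at [ 521.4 -347.4  248.7] cup [-114.3 -395.6] rpy [-3.138 -0.042 -3.049] tool d [-25.9 647.1  45. ] turn 0.03 F [ 1.   0.1 -0.9] w 25.8 t 25.32
```

View pics/w11.png

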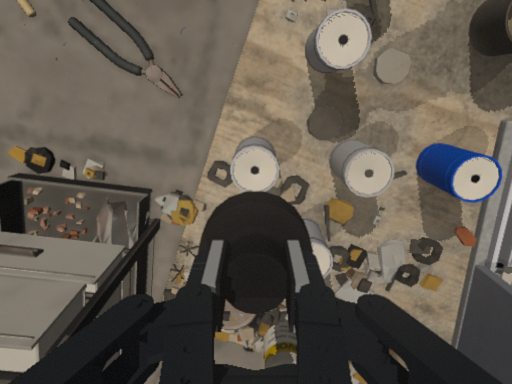

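The second cap is held; its flask is left standing at (255,168).

move_arm:
  plan:
    - {"dx": 0, "dy": 45, "dz": 0, "turn": 0.03}
    - {"dx": 0, "dy": 58, "dz": 0, "turn": 0}
    - {"dx": 0, "dy": 58, "dz": 0, "turn": 0}
    - {"dx": 0, "dy": 58, "dz": 0, "turn": 0}
    - {"dx": 0, "dy": 58, "dz": 0, "turn": 0}
    - {"dx": 0, "dy": 58, "dz": 0, "turn": 0}
    - {"dx": 0, "dy": 58, "dz": 0, "turn": 0}
    - {"dx": 0, "dy": 58, "dz": 0, "turn": 0}

```text
clock: 26.32
ee_pos: [487.3, 112.8, 241.2]
orientation: [-3.14, -0.054, -3.089]
contact_force: [1.5, -0.2, -0.6]
gripper_width: 26.4
```

```bash
python3 -c "
from h import *
go(485.5,299,200,YAW+np.pi); 
"
```

```text
grasp at [487.1 112.8 238.2] cup [-120.    65.9] rpy [-3.14  -0.054 -3.089] tool d [-10.1 186.   37.5] turn -0.01 F [ 1.5 -0.2 -0.6] w 26.4 t 26.32
```

move_arm:
  plan:
    - {"dx": -3, "dy": 55, "dz": 0, "turn": 0}
    - {"dx": -3, "dy": 55, "dz": 5, "turn": 0}
    - {"dx": -3, "dy": 50, "dz": 10, "turn": 0}
    - {"dx": 0, "dy": 16, "dz": 10, "turn": 0}
    - {"dx": 0, "dy": 0, "dz": 0, "turn": 0}
    - {"dx": 0, "dy": 0, "dz": 0, "turn": 0}

```text
clock: 27.08
ee_pos: [479.8, 295.1, 209.1]
orientation: [-3.135, -0.064, -3.085]
contact_force: [0.4, -0.5, -0.8]
gripper_width: 25.9
```

```bash
python3 -c "
from h import *
snap('wrist','w12')
go(485.5,299,48,YAW+np.pi); 
"
```

```text
grasp at [479.6 294.9 206.1] cup [-116.2  248.1] rpy [-3.136 -0.064 -3.085] tool d [-16.2   4.7 157.4] turn -0.006 F [-0.1 -1.  -0.5] w 26.0 t 27.12
```

View pics/w12.png

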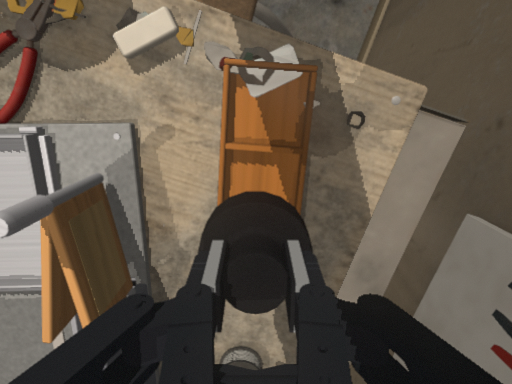

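```bash
python3 -c "
from h import *
p,d,m=load('w12')
print(plane(m,[[222,62],[318,70],[224,147],[304,152],[219,195],[302,205]],24).round(1))
"
```

```text
[[375.6 260.   24. ]
 [377.4 343.7  24. ]
 [449.2 264.2  24. ]
 [449.5 338.5  24. ]
 [495.8 260.9  24. ]
 [501.  341.6  24. ]]
```

move_arm:
  plan:
    - {"dx": -8, "dy": 6, "dz": 40, "turn": 0}
    - {"dx": -2, "dy": 0, "dz": 40, "turn": 0}
    - {"dx": 0, "dy": 0, "dz": 30, "turn": 0}
    - {"dx": 0, "dy": 0, "dz": 0, "turn": 0}
    - {"dx": 0, "dy": 0, "dz": 0, "turn": 0}

```text
clock: 27.75
ee_pos: [487.5, 294.9, 100.9]
orientation: [-3.137, -0.057, -3.096]
contact_force: [0.5, 0.3, -0.5]
gripper_width: 25.9
```

```bash
python3 -c "
from h import *
go(486,300,48,YAW+np.pi); 
"
```

```text
grasp at [487.3 294.9  97.9] cup [-108.6  247.6] rpy [-3.137 -0.057 -3.096] tool d [-1.8  5.4 49.9] turn -0.016 F [ 0.5  0.3 -0.5] w 25.9 t 27.75
```

move_arm:
  plan:
    - {"dx": -1, "dy": 6, "dz": 15, "turn": 0}
    - {"dx": 0, "dy": 0, "dz": 12, "turn": 0}
    - {"dx": 0, "dy": 0, "dz": 0, "turn": 0}

```text
clock: 28.12
ee_pos: [489.0, 301.7, 75.1]
orientation: [-3.139, -0.051, -3.096]
contact_force: [-0.5, -1.3, -0.5]
gripper_width: 25.7
```

```bash
python3 -c "
from h import *
go(486,300,48,YAW+np.pi); 
"
```

```text
grasp at [488.8 301.7  72.1] cup [-106.6  254.3] rpy [-3.139 -0.051 -3.096] tool d [ 1.6 -1.5 24.2] turn -0.017 F [-0.5 -1.3 -0.5] w 25.7 t 28.12
```

move_arm:
  plan:
    - {"dx": 2, "dy": -1, "dz": 12, "turn": 0}
    - {"dx": 0.5, "dy": 0, "dz": 8, "turn": 0}
    - {"dx": 0.5, "dy": 0, "dz": 4, "turn": 0}
    - {"dx": 0, "dy": 0, "dz": 1, "turn": 0}

```text
clock: 28.62
ee_pos: [484.5, 300.6, 49.6]
orientation: [-3.139, -0.051, -3.096]
contact_force: [-3.5, -2.8, 12.5]
gripper_width: 26.2
```

```bash
python3 -c "
from h import *
go(486,300,48,YAW+np.pi); 
"
```

```text
grasp at [484.3 300.6  46.6] cup [-111.2  253.5] rpy [-3.139 -0.051 -3.096] tool d [-1.6 -0.7 -1.5] turn -0.016 F [-3.5 -2.8 12.5] w 26.2 t 28.62
```

move_arm:
  plan:
    - {"dx": 0, "dy": 0, "dz": 0, "turn": 0}
    - {"dx": 0, "dy": 0, "dz": 0, "turn": 0}
    - {"dx": 0, "dy": 0, "dz": 0, "turn": 0}
    - {"dx": 0, "dy": 0, "dz": -40, "turn": 0}
    - {"dx": 0, "dy": 0, "dz": -60, "turn": 0}
    - {"dx": 0, "dy": 0, "dz": -60, "turn": 0}
    - {"dx": 0, "dy": -40, "dz": -40, "turn": 0}
    - {"dx": 0, "dy": 0, "dz": 0, "turn": 0}
  grip: -1

```text
clock: 29.62
ee_pos: [496.6, 260.8, 254.5]
orientation: [-3.138, -0.052, -3.095]
contact_force: [-0.3, 0.8, -0.2]
gripper_width: 85.4
```

```bash
python3 -c "
from h import *
snap('wrist','w13')
go(604.5,-283,200,YAW+np.pi); 
"
```

```text
grasp at [495.5 261.7 249.7] cup [-102.4  213.9] rpy [-3.138 -0.054 -3.094] tool d [ -85.3 -549.1   47. ] turn -0.014 F [-0.5  0.1  0.4] w 85.6 t 29.68
```

View pics/w13.png

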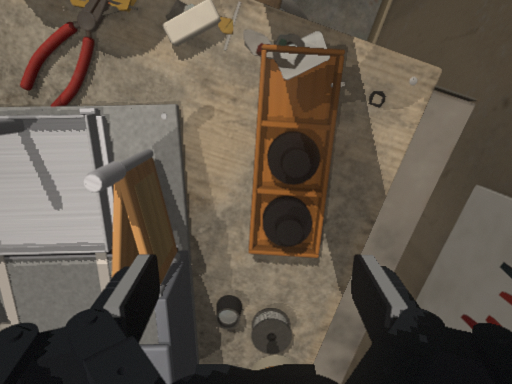

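Both caps sit flat, boss up, in separate compartments. Now the flasks, starting with the far one.

move_arm:
  plan:
    - {"dx": -9, "dy": -45, "dz": 0, "turn": 0}
    - {"dx": -9, "dy": -58, "dz": 0, "turn": 0}
    - {"dx": -9, "dy": -58, "dz": 0, "turn": 0}
    - {"dx": -9, "dy": -58, "dz": 0, "turn": 0}
    - {"dx": -9, "dy": -58, "dz": 0, "turn": 0}
    - {"dx": -9, "dy": -58, "dz": 0, "turn": 0}
    - {"dx": -9, "dy": -58, "dz": 0, "turn": 0}
    - {"dx": -9, "dy": -58, "dz": 0, "turn": 0}

```text
clock: 30.68
ee_pos: [589.4, -186.7, 231.9]
orientation: [3.136, -0.075, -3.078]
contact_force: [0.7, -1.1, 0.9]
gripper_width: 85.5
```

```bash
python3 -c "
from h import *
go(604.5,-283,200,YAW+np.pi); 
"
```

```text
grasp at [ 589.2 -186.7  228.9] cup [ -36.7 -239.4] rpy [ 3.136 -0.075 -3.078] tool d [-11.2 -97.3  27.6] turn 0.002 F [ 0.7 -1.1  0.9] w 85.5 t 30.68
```

move_arm:
  plan:
    - {"dx": -4, "dy": -50, "dz": 10, "turn": 0}
    - {"dx": -4, "dy": -40, "dz": 15, "turn": 0}
    - {"dx": 0, "dy": -6, "dz": 0, "turn": 0}
    - {"dx": 0, "dy": 0, "dz": 0, "turn": 0}
    - {"dx": 0, "dy": 0, "dz": 0, "turn": 0}

```text
clock: 31.3
ee_pos: [600.6, -283.1, 194.5]
orientation: [3.126, -0.085, -3.078]
contact_force: [-0.3, 0.4, 0.4]
gripper_width: 85.4
```

```bash
python3 -c "
from h import *
snap('wrist','w14');
blob('w14',66,78,(605,-283),35,72); blob('w14',66,78,(511,-243),35,72);blob('w14',66,78,(516,-348),35,72)
go(605,-284,50,YAW+np.pi); 
"
```

```text
w14 n 2680 px 249.0 208.8 medz 70.6 mean [ 605.3 -284.8   72. ] circ [ 605.6 -285.2   72. ] med [ 605.8 -284.7   70.6]
w14 n 3374 px 315.5 81.7 medz 70.6 mean [ 508.4 -243.3   72. ] circ [ 508.2 -243.6   72. ] med [ 508.3 -243.    70.6]
w14 n 3466 px 164.6 81.9 medz 70.7 mean [ 515.5 -349.6   72. ] circ [ 515.2 -349.2   72. ] med [ 515.4 -350.    70.7]
grasp at [ 600.5 -282.9  191.7] cup [ -31.4 -336.1] rpy [ 3.126 -0.085 -3.078] tool d [-16.4  -3.5 140.8] turn 0.002 F [-0.5 -0.3 -0.9] w 85.7 t 31.35
```

move_arm:
  plan:
    - {"dx": -8, "dy": -2, "dz": 50, "turn": 0}
    - {"dx": -2, "dy": -1, "dz": 40, "turn": 0}
    - {"dx": 0, "dy": 0, "dz": 0, "turn": 0}
    - {"dx": 0, "dy": 0, "dz": 0, "turn": 0}

```text
clock: 31.85
ee_pos: [606.6, -280.7, 107.8]
orientation: [3.13, -0.078, -3.072]
contact_force: [0.6, 0.2, 0.9]
gripper_width: 85.6
```

```bash
python3 -c "
from h import *
go(605.5,-284.5,50,YAW+np.pi); 
"
```

```text
grasp at [ 606.3 -280.7  104.8] cup [ -25.4 -334.3] rpy [ 3.13  -0.078 -3.072] tool d [-3.2 -4.4 54.7] turn 0.008 F [0.6 0.2 0.9] w 85.6 t 31.85
```

move_arm:
  plan:
    - {"dx": -2, "dy": -4, "dz": 25, "turn": 0}
    - {"dx": -1, "dy": 0, "dz": 22, "turn": 0}
    - {"dx": 0, "dy": 0, "dz": 2, "turn": 0}

```text
clock: 32.22
ee_pos: [610.9, -285.6, 66.2]
orientation: [3.137, -0.067, -3.071]
contact_force: [-0.4, 0.1, 0.9]
gripper_width: 85.4
```

```bash
python3 -c "
from h import *
go(605.5,-284.5,54,YAW+np.pi); 
"
```

```text
grasp at [ 610.6 -285.6   63.2] cup [ -21.4 -339.4] rpy [ 3.137 -0.067 -3.071] tool d [4.4 1.4 9.5] turn 0.009 F [-0.4  0.1  0.9] w 85.4 t 32.23
```

move_arm:
  plan:
    - {"dx": 5, "dy": 1, "dz": 10, "turn": 0}
    - {"dx": 1, "dy": 0, "dz": 2, "turn": 0}

```text
clock: 32.48
ee_pos: [605.6, -285.8, 57.6]
orientation: [3.14, -0.063, -3.07]
contact_force: [-0.7, 0.1, 0.8]
gripper_width: 85.3
```

move_arm:
  plan:
    - {"dx": 0, "dy": 0, "dz": 0, "turn": 0}
    - {"dx": 0, "dy": 0, "dz": 0, "turn": 0}
    - {"dx": 0, "dy": 0, "dz": 0, "turn": 0}
    - {"dx": 0, "dy": 0, "dz": 0, "turn": 0}
  grip: 1

```text
clock: 32.98
ee_pos: [606.4, -286.3, 59.4]
orientation: [3.141, -0.061, -3.071]
contact_force: [-0.1, -0.3, -0.9]
gripper_width: 44.4
```

```bash
python3 -c "
from h import *
go(605.5,-284.5,54,YAW+np.pi); 
"
```

```text
grasp at [ 606.2 -286.3   56.4] cup [ -25.9 -339.9] rpy [ 3.141 -0.061 -3.071] tool d [0.4 1.9 2.4] turn 0.009 F [-0.1 -0.3 -0.9] w 44.4 t 32.98
```

move_arm:
  plan:
    - {"dx": 0, "dy": 0, "dz": -25, "turn": 0}
    - {"dx": 0, "dy": 0, "dz": -40, "turn": 0}
    - {"dx": 0, "dy": 0, "dz": -50, "turn": 0}
    - {"dx": 0, "dy": 0, "dz": -50, "turn": 0}
    - {"dx": 0, "dy": 0, "dz": 0, "turn": 0}

```text
clock: 33.6
ee_pos: [614.7, -284.6, 224.3]
orientation: [3.136, -0.068, -3.07]
contact_force: [1.1, -0.9, -2.8]
gripper_width: 45.0
```

```bash
python3 -c "
from h import *
for a in [(-42,5),(-42,-69),(-96,5),(-96,-69)]: print(a,w(*a).round(1))
go(*w(-42,5),180,YAW+np.pi); 
p,d,m=load('w5')
print(c2(*plane(m,[[191,151]],32)[0][:2]),c2(*plane(m,[[327,150]],32)[0][:2]),c2(*plane(m,[[193,270]],32)[0][:2]),c2(*plane(m,[[321,271]],32)[0][:2]),c2(*plane(m,[[253,178]],104)[0][:2]))
cv2.imwrite('pics/w5z.png',cv2.resize(p[130:290,170:350,::-1],None,fx=4,fy=4))
"
```

```text
(-42, 5) [568.8  56.9]
(-42, -69) [573.4 -17. ]
(-96, 5) [514.9  53.5]
(-96, -69) [519.5 -20.3]
grasp at [ 614.5 -284.6  221.3] cup [ -17.5 -338.7] rpy [ 3.136 -0.068 -3.07 ] tool d [ 18.5 343.6  44.5] turn 0.009 F [ 1.1 -0.9 -2.8] w 45.0 t 33.6
[-159.57386035 -103.10050632] [-163.46276138   42.88314446] [  -7.88197907 -109.24071704] [-11.81865543  48.52850614] [-154.94323512  -33.0448503 ]
```

View pics/w5z.png

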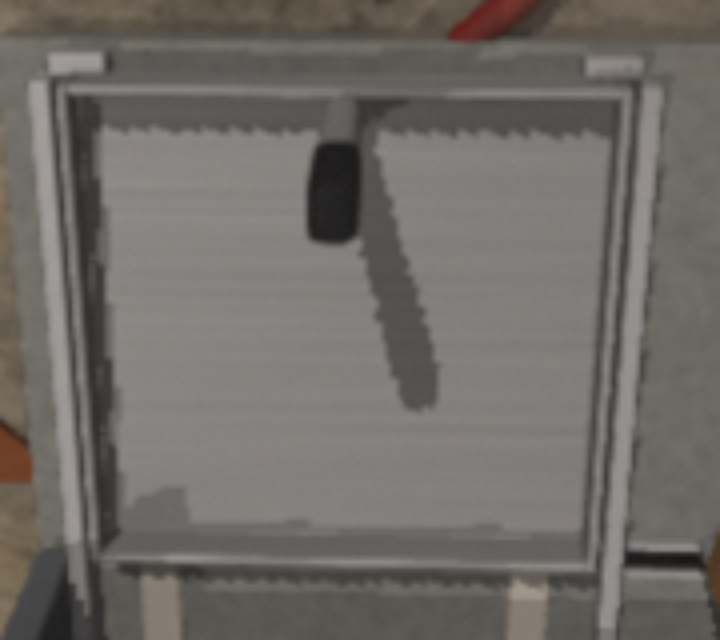

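move_arm:
  plan:
    - {"dx": 2, "dy": 35, "dz": 0, "turn": 0}
    - {"dx": 2, "dy": 45, "dz": 0, "turn": 0}
    - {"dx": 2, "dy": 45, "dz": 0, "turn": 0}
    - {"dx": 2, "dy": 45, "dz": 0, "turn": 0}
    - {"dx": 2, "dy": 45, "dz": 0, "turn": 0}
    - {"dx": 2, "dy": 45, "dz": 0, "turn": 0}
    - {"dx": 2, "dy": 45, "dz": 0, "turn": 0}
    - {"dx": 2, "dy": 40, "dz": 0, "turn": 0}

```text
clock: 34.6
ee_pos: [568.0, 66.0, 213.5]
orientation: [3.131, -0.087, -3.077]
contact_force: [0.6, 0.1, -1.3]
gripper_width: 44.7
```

move_arm:
  plan:
    - {"dx": 0, "dy": 0, "dz": 0, "turn": 0}
    - {"dx": 0, "dy": 0, "dz": 0, "turn": 0}

```text
clock: 34.85
ee_pos: [565.7, 68.3, 210.6]
orientation: [3.131, -0.092, -3.073]
contact_force: [-0.1, 0.0, -1.9]
gripper_width: 45.0
```

```bash
python3 -c "
from h import *
go(568.8,56.9,150,YAW+np.pi); 
snap('wrist','w15')"
```

```text
grasp at [565.4  68.4 207.6] cup [-44.7  16.7] rpy [ 3.131 -0.092 -3.073] tool d [ -7.9 -12.3  57. ] turn 0.007 F [-0.1  0.  -1.9] w 45.0 t 34.85
```

View pics/w15.png

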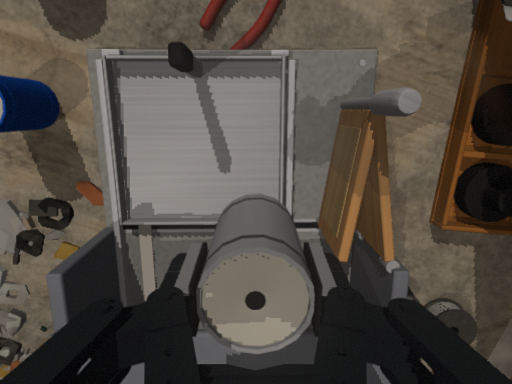

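move_arm:
  plan:
    - {"dx": -3, "dy": -12, "dz": 45, "turn": 0}
    - {"dx": 0, "dy": 0, "dz": 45, "turn": 0}
    - {"dx": 0, "dy": 0, "dz": 10, "turn": 0}
    - {"dx": 0, "dy": 0, "dz": 0, "turn": 0}

```text
clock: 35.4
ee_pos: [562.0, 52.1, 108.9]
orientation: [3.132, -0.09, -3.079]
contact_force: [0.5, 0.7, -1.1]
gripper_width: 44.7
```

```bash
python3 -c "
from h import *
go(568.8,56.9,75.5,YAW+np.pi); 
"
```

```text
grasp at [561.8  52.1 105.9] cup [-49.3   0.6] rpy [ 3.132 -0.09  -3.079] tool d [-10.    4.1  29.7] turn 0.0 F [ 0.5  0.7 -1.1] w 44.7 t 35.4
```

move_arm:
  plan:
    - {"dx": -9, "dy": 4, "dz": 12, "turn": 0}
    - {"dx": -1, "dy": 1, "dz": 8, "turn": 0}
    - {"dx": 0, "dy": 0, "dz": 0, "turn": 0}

```text
clock: 35.78
ee_pos: [573.8, 57.8, 90.2]
orientation: [3.132, -0.083, -3.08]
contact_force: [-0.0, 0.4, -1.1]
gripper_width: 44.8
```

```bash
python3 -c "
from h import *
go(568.8,56.9,75.5,YAW+np.pi); 
"
```

```text
grasp at [573.6  57.9  87.2] cup [-37.2   5.7] rpy [ 3.132 -0.083 -3.08 ] tool d [ 3.8 -0.8 12.1] turn -0.0 F [-0.   0.4 -1.1] w 44.8 t 35.77
```

move_arm:
  plan:
    - {"dx": 4, "dy": -1, "dz": 8, "turn": 0}
    - {"dx": 1, "dy": 0, "dz": 4, "turn": 0}
    - {"dx": 0, "dy": 0, "dz": 2, "turn": 0}

```text
clock: 36.15
ee_pos: [568.0, 56.7, 77.6]
orientation: [3.133, -0.081, -3.08]
contact_force: [-3.4, 0.3, 12.3]
gripper_width: 44.2
```

```bash
python3 -c "
from h import *
go(568.8,56.9,75.5,YAW+np.pi); 
"
```

```text
grasp at [567.8  56.8  74.6] cup [-43.    4.9] rpy [ 3.133 -0.081 -3.08 ] tool d [-1.   0.1 -1. ] turn 0.0 F [-3.4  0.3 12.3] w 44.2 t 36.15
```

move_arm:
  plan:
    - {"dx": 0, "dy": 0, "dz": 0, "turn": 0}
    - {"dx": 0, "dy": 0, "dz": 0, "turn": 0}
    - {"dx": 0, "dy": 0, "dz": 0, "turn": 0}
  grip: -0.7

```text
clock: 36.52
ee_pos: [568.8, 56.7, 78.5]
orientation: [3.133, -0.079, -3.08]
contact_force: [-0.0, -0.6, -0.4]
gripper_width: 72.9
```

```bash
python3 -c "
from h import *
go(508.4,-243,150,YAW+np.pi); 
"
```

```text
grasp at [568.5  56.7  75.5] cup [-42.2   4.8] rpy [ 3.133 -0.079 -3.08 ] tool d [  84.2 -294.8  -70.7] turn 0.0 F [-0.  -0.6 -0.4] w 72.9 t 36.52
```

move_arm:
  plan:
    - {"dx": 0, "dy": 0, "dz": -45, "turn": 0}
    - {"dx": 0, "dy": 0, "dz": -40, "turn": 0}
    - {"dx": 15, "dy": -50, "dz": 0, "turn": 0}
    - {"dx": 15, "dy": -58, "dz": 0, "turn": 0}
    - {"dx": 15, "dy": -58, "dz": 0, "turn": 0}
    - {"dx": 15, "dy": -58, "dz": 0, "turn": 0}
    - {"dx": 15, "dy": -55, "dz": 0, "turn": 0}
    - {"dx": 0, "dy": 0, "dz": 0, "turn": 0}
  grip: -1

```text
clock: 37.52
ee_pos: [519.4, -235.4, 170.4]
orientation: [3.136, -0.074, -3.076]
contact_force: [-0.8, 0.1, 0.1]
gripper_width: 85.4
```

```bash
python3 -c "
from h import *
go(508.4,-243,54,YAW+np.pi); snap('top','t3'); 
p,d,m=load('t3')
cv2.imwrite('pics/t3.png',cv2.resize(p[90:310,110:400,::-1],None,fx=2.7,fy=2.7,interpolation=cv2.INTER_CUBIC))
"
```

```text
grasp at [ 519.2 -235.4  167.4] cup [-109.6 -283.6] rpy [ 3.136 -0.074 -3.076] tool d [  2.8  -7.6 113.9] turn 0.003 F [-0.8  0.1  0.1] w 85.4 t 37.52
```

View pics/t3.png

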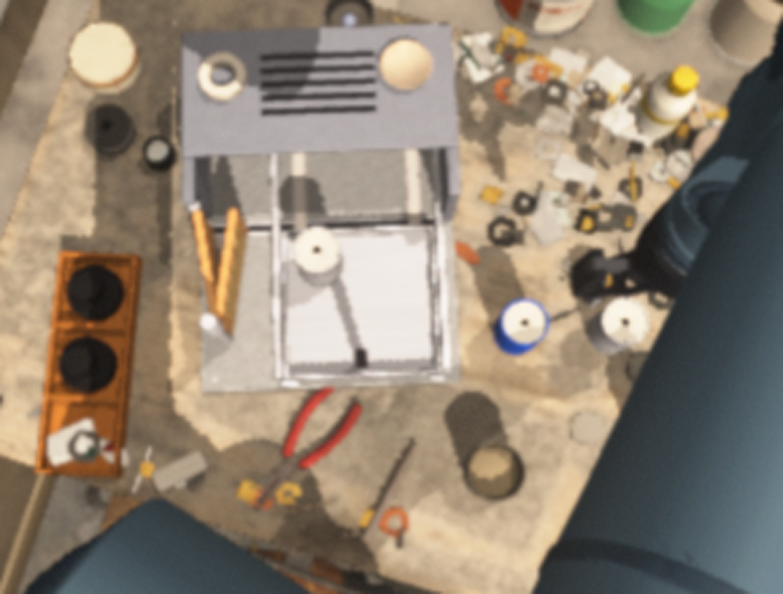

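The flask stands upright in the tray's back-left corner. The wooden tray has been knocked towards the robot, but both caps are still in it. Now flask A.

move_arm:
  plan:
    - {"dx": 3, "dy": -8, "dz": 45, "turn": 0}
    - {"dx": 0, "dy": 0, "dz": 35, "turn": 0}
    - {"dx": 0, "dy": 0, "dz": 0, "turn": 0}

```text
clock: 37.95
ee_pos: [512.9, -238.2, 89.9]
orientation: [3.134, -0.072, -3.07]
contact_force: [-0.2, 0.8, 0.6]
gripper_width: 85.2
```

```bash
python3 -c "
from h import *
go(508.8,-243,54,YAW+np.pi); 
"
```

```text
grasp at [ 512.7 -238.2   86.9] cup [-116.3 -286.1] rpy [ 3.134 -0.072 -3.07 ] tool d [ 1.8 -4.8 33.1] turn 0.01 F [-0.2  0.8  0.6] w 85.2 t 37.95
```

move_arm:
  plan:
    - {"dx": 2, "dy": -5, "dz": 22, "turn": 0}
    - {"dx": 0, "dy": 0, "dz": 9, "turn": 0}
    - {"dx": 0, "dy": 0, "dz": 2, "turn": 0}

```text
clock: 38.33
ee_pos: [512.3, -241.4, 60.5]
orientation: [3.136, -0.067, -3.065]
contact_force: [-1.1, 0.0, 0.1]
gripper_width: 85.0
```

```bash
python3 -c "
from h import *
go(508.8,-243,54,YAW+np.pi); 
"
```

```text
grasp at [ 512.1 -241.4   57.6] cup [-117.1 -289.2] rpy [ 3.136 -0.067 -3.065] tool d [ 3.2 -1.4  3.8] turn 0.014 F [-1.1  0.   0.1] w 85.0 t 38.33
```

move_arm:
  plan:
    - {"dx": 3, "dy": -1, "dz": 4, "turn": 0}
    - {"dx": 0, "dy": 0, "dz": 1, "turn": 0}
    - {"dx": 0, "dy": 0, "dz": 0, "turn": 0}
    - {"dx": 0, "dy": 0, "dz": 0, "turn": 0}
    - {"dx": 0, "dy": 0, "dz": 0, "turn": 0}
  grip: 1

```text
clock: 38.95
ee_pos: [510.6, -242.9, 57.9]
orientation: [3.138, -0.064, -3.065]
contact_force: [0.2, 0.6, -0.8]
gripper_width: 44.8
```

```bash
python3 -c "
from h import *
go(573.4,-17,150,YAW+np.pi); 
"
```

```text
grasp at [ 510.4 -242.9   54.9] cup [-118.8 -290.6] rpy [ 3.138 -0.064 -3.065] tool d [-73.9 220.8 -99.1] turn 0.015 F [ 0.2  0.6 -0.8] w 44.8 t 38.95
```

move_arm:
  plan:
    - {"dx": 0, "dy": 0, "dz": -35, "turn": 0}
    - {"dx": 0, "dy": 0, "dz": -50, "turn": 0}
    - {"dx": -4, "dy": 20, "dz": -25, "turn": 0}
    - {"dx": -14, "dy": 50, "dz": 0, "turn": 0}
    - {"dx": -14, "dy": 50, "dz": 0, "turn": 0}
    - {"dx": -14, "dy": 50, "dz": 0, "turn": 0}
    - {"dx": -14, "dy": 40, "dz": 0, "turn": 0}
    - {"dx": -5, "dy": 5, "dz": 0, "turn": 0}

```text
clock: 39.95
ee_pos: [566.7, -18.1, 166.2]
orientation: [3.135, -0.066, -3.069]
contact_force: [-0.3, -0.7, -2.0]
gripper_width: 44.6
```

```bash
python3 -c "
from h import *
go(573.4,-17,74,YAW+np.pi); 
"
```

```text
grasp at [566.5 -18.1 163.2] cup [-48.9 -69.7] rpy [ 3.135 -0.066 -3.069] tool d [-12.8   0.   88.6] turn 0.011 F [-0.3 -0.7 -2. ] w 44.6 t 39.95
```

move_arm:
  plan:
    - {"dx": -6, "dy": 0, "dz": 35, "turn": 0}
    - {"dx": -2, "dy": 0, "dz": 25, "turn": 0}
    - {"dx": 0, "dy": 0, "dz": 0, "turn": 0}
    - {"dx": 0, "dy": 0, "dz": 0, "turn": 0}

```text
clock: 40.45
ee_pos: [571.6, -18.9, 105.0]
orientation: [3.137, -0.065, -3.069]
contact_force: [0.2, 0.2, -1.8]
gripper_width: 44.6
```

```bash
python3 -c "
from h import *
go(573.4,-17,74,YAW+np.pi); 
"
```

```text
grasp at [571.4 -18.9 102. ] cup [-44.1 -70.9] rpy [ 3.137 -0.065 -3.069] tool d [-4.   1.7 27.8] turn 0.01 F [ 0.2  0.2 -1.8] w 44.6 t 40.45
```

move_arm:
  plan:
    - {"dx": -3, "dy": 1, "dz": 12, "turn": 0}
    - {"dx": 0, "dy": 0, "dz": 9, "turn": 0}
    - {"dx": 2, "dy": 0, "dz": 4, "turn": 0}

```text
clock: 40.83
ee_pos: [572.8, -18.8, 80.7]
orientation: [3.139, -0.061, -3.07]
contact_force: [-0.4, 0.6, -2.2]
gripper_width: 45.0
```

```bash
python3 -c "
from h import *
go(573.4,-17,74,YAW+np.pi); 
"
```

```text
grasp at [572.6 -18.8  77.7] cup [-42.9 -70.8] rpy [ 3.139 -0.061 -3.07 ] tool d [-1.2  1.7  3.7] turn 0.009 F [-0.4  0.6 -2.2] w 45.0 t 40.83
```

move_arm:
  plan:
    - {"dx": -1, "dy": 1, "dz": 4, "turn": 0}
    - {"dx": 0, "dy": 0, "dz": 2, "turn": 0}

```text
clock: 41.08
ee_pos: [573.4, -17.6, 75.8]
orientation: [3.139, -0.06, -3.07]
contact_force: [-5.1, 1.5, 17.5]
gripper_width: 44.8
```

move_arm:
  plan:
    - {"dx": 0, "dy": 0, "dz": 0, "turn": 0}
    - {"dx": 0, "dy": 0, "dz": 0, "turn": 0}
    - {"dx": 0, "dy": 0, "dz": 0, "turn": 0}
  grip: -0.45

```text
clock: 41.45
ee_pos: [574.6, -17.6, 76.9]
orientation: [3.139, -0.058, -3.07]
contact_force: [-0.4, 0.1, -0.1]
gripper_width: 62.1
```

```bash
python3 -c "
from h import *
go(515.4,-349.5,54,YAW+np.pi); 
"
```

```text
grasp at [574.4 -17.6  73.9] cup [-41.  -69.7] rpy [ 3.139 -0.058 -3.07 ] tool d [  81.2 -326.9   23.9] turn 0.009 F [-0.4  0.1 -0.1] w 62.1 t 41.45
```

move_arm:
  plan:
    - {"dx": 0, "dy": 0, "dz": -40, "turn": 0}
    - {"dx": 0, "dy": 0, "dz": -45, "turn": 0}
    - {"dx": 12, "dy": -45, "dz": 0, "turn": 0}
    - {"dx": 14, "dy": -58, "dz": 0, "turn": 0}
    - {"dx": 14, "dy": -58, "dz": 0, "turn": 0}
    - {"dx": 14, "dy": -58, "dz": 0, "turn": 0}
    - {"dx": 14, "dy": -58, "dz": 0, "turn": 0}
    - {"dx": 12, "dy": -40, "dz": 0, "turn": 0}

```text
clock: 42.45
ee_pos: [523.9, -346.2, 168.4]
orientation: [3.141, -0.055, -3.062]
contact_force: [0.8, 0.6, -0.6]
gripper_width: 62.0
```

move_arm:
  plan:
    - {"dx": 0, "dy": 0, "dz": 0, "turn": 0}
    - {"dx": 0, "dy": 0, "dz": 0, "turn": 0}
  grip: -1

```text
clock: 42.7
ee_pos: [522.9, -349.1, 167.9]
orientation: [3.141, -0.055, -3.067]
contact_force: [-0.2, -0.3, 0.1]
gripper_width: 85.3
```

```bash
python3 -c "
from h import *
go(515.4,-349.5,54,YAW+np.pi); snap('wrist','w16')
blob('w16',66,78,(516,-348),35,72)
"
```

```text
grasp at [ 522.7 -349.1  164.9] cup [-113.1 -397.3] rpy [ 3.141 -0.055 -3.067] tool d [  1.2   0.  111.2] turn 0.013 F [-0.2 -0.3  0.1] w 85.3 t 42.7
w16 n 3369 px 254.0 199.0 medz 70.7 mean [ 515.1 -349.4   72. ] circ [ 515.7 -349.6   72. ] med [ 515.6 -349.4   70.7]
```

move_arm:
  plan:
    - {"dx": 1, "dy": -1, "dz": 45, "turn": 0}
    - {"dx": 0, "dy": 0, "dz": 35, "turn": 0}
    - {"dx": 0, "dy": 0, "dz": 0, "turn": 0}

```text
clock: 43.12
ee_pos: [519.8, -346.4, 87.7]
orientation: [-3.141, -0.053, -3.061]
contact_force: [0.8, 1.5, 0.1]
gripper_width: 85.5
```

```bash
python3 -c "
from h import *
go(515.4,-349.5,54,YAW+np.pi)
"
```

```text
grasp at [ 519.6 -346.4   84.7] cup [-116.1 -394.5] rpy [-3.141 -0.053 -3.061] tool d [ 2.8 -2.7 30.9] turn 0.019 F [0.8 1.5 0.1] w 85.5 t 43.12
```

move_arm:
  plan:
    - {"dx": 3, "dy": -3, "dz": 22, "turn": 0}
    - {"dx": 0, "dy": -1, "dz": 9, "turn": 0}
    - {"dx": 1, "dy": 0, "dz": 2, "turn": 0}

```text
clock: 43.5
ee_pos: [517.8, -349.9, 59.0]
orientation: [-3.138, -0.049, -3.056]
contact_force: [-0.0, -0.2, -0.4]
gripper_width: 85.4
```

```bash
python3 -c "
from h import *
go(515.4,-349.5,54,YAW+np.pi)
"
```

```text
grasp at [ 517.6 -349.9   56. ] cup [-118.2 -397.8] rpy [-3.138 -0.049 -3.056] tool d [2.1 0.6 2.1] turn 0.023 F [-0.  -0.2 -0.4] w 85.4 t 43.5
```

move_arm:
  plan:
    - {"dx": 2, "dy": 0, "dz": 3, "turn": 0}
    - {"dx": 0, "dy": 0, "dz": 1, "turn": 0}
    - {"dx": 0, "dy": 0, "dz": 0, "turn": 0}
    - {"dx": 0, "dy": 0, "dz": 0, "turn": 0}
    - {"dx": 0, "dy": 0, "dz": 0, "turn": 0}
  grip: 1

```text
clock: 44.12
ee_pos: [516.9, -350.7, 57.5]
orientation: [-3.136, -0.046, -3.056]
contact_force: [0.8, -0.0, -0.4]
gripper_width: 44.8
```

```bash
python3 -c "
from h import *
go(514.9,53.5,160,YAW+np.pi); 
"
```

```text
grasp at [ 516.8 -350.7   54.5] cup [-119.1 -398.6] rpy [-3.136 -0.046 -3.056] tool d [ -27.7  402.3 -109.3] turn 0.023 F [ 0.8 -0.  -0.4] w 44.8 t 44.12
```

move_arm:
  plan:
    - {"dx": 0, "dy": 0, "dz": -35, "turn": 0}
    - {"dx": 0, "dy": 0, "dz": -50, "turn": 0}
    - {"dx": -2, "dy": 30, "dz": -35, "turn": 0}
    - {"dx": -3, "dy": 58, "dz": 0, "turn": 0}
    - {"dx": -3, "dy": 58, "dz": 0, "turn": 0}
    - {"dx": -3, "dy": 58, "dz": 0, "turn": 0}
    - {"dx": -3, "dy": 58, "dz": 0, "turn": 0}
    - {"dx": -3, "dy": 50, "dz": 0, "turn": 0}

```text
clock: 45.12
ee_pos: [513.3, -32.1, 177.0]
orientation: [-3.137, -0.045, -3.065]
contact_force: [1.7, -0.3, -2.2]
gripper_width: 44.9
```

```bash
python3 -c "
from h import *
go(514.9,53.5,160,YAW+np.pi); 
"
```

```text
grasp at [513.2 -32.2 174. ] cup [-103.   -80.4] rpy [-3.137 -0.045 -3.065] tool d [-8.9 85.3 13.2] turn 0.015 F [ 1.7 -0.3 -2.2] w 44.9 t 45.12
```

move_arm:
  plan:
    - {"dx": -4, "dy": 45, "dz": 0, "turn": 0}
    - {"dx": -4, "dy": 32, "dz": 0, "turn": 0}
    - {"dx": 0, "dy": 0, "dz": 0, "turn": 0}
    - {"dx": 0, "dy": 0, "dz": 0, "turn": 0}

```text
clock: 45.62
ee_pos: [513.5, 50.9, 175.7]
orientation: [-3.137, -0.047, -3.059]
contact_force: [0.7, 0.7, -1.8]
gripper_width: 44.6
```

```bash
python3 -c "
from h import *
go(514.9,53.5,73.5,YAW+np.pi); snap('wrist','w17')
"
```

```text
grasp at [513.4  50.8 172.7] cup [-97.7   2.4] rpy [-3.137 -0.047 -3.059] tool d [-6.4  3.  99. ] turn 0.021 F [ 0.7  0.7 -1.8] w 44.6 t 45.62
```

View pics/w17.png

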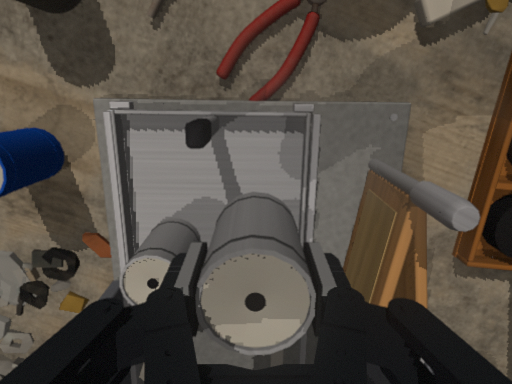

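move_arm:
  plan:
    - {"dx": -3, "dy": 4, "dz": 40, "turn": 0}
    - {"dx": -1, "dy": 0, "dz": 28, "turn": 0}
    - {"dx": 0, "dy": 0, "dz": 0, "turn": 0}
    - {"dx": 0, "dy": 0, "dz": 0, "turn": 0}

```text
clock: 46.18
ee_pos: [515.9, 50.3, 107.7]
orientation: [-3.136, -0.044, -3.066]
contact_force: [-0.1, 0.6, -2.3]
gripper_width: 44.7
```

```bash
python3 -c "
from h import *
go(514,53.5,73.5,YAW+np.pi)
"
```

```text
grasp at [515.8  50.3 104.7] cup [-95.3   1.7] rpy [-3.136 -0.044 -3.066] tool d [ 0.2  3.5 31.2] turn 0.014 F [-0.1  0.6 -2.3] w 44.7 t 46.17
```

move_arm:
  plan:
    - {"dx": 1, "dy": 3, "dz": 12, "turn": 0}
    - {"dx": 1, "dy": 0, "dz": 9, "turn": 0}
    - {"dx": 1, "dy": 0, "dz": 4, "turn": 0}

```text
clock: 46.55
ee_pos: [513.6, 52.5, 83.8]
orientation: [-3.136, -0.039, -3.067]
contact_force: [0.3, 0.3, -2.0]
gripper_width: 44.2
```

```bash
python3 -c "
from h import *
go(514,53.5,73.5,YAW+np.pi)
"
```

```text
grasp at [513.5  52.5  80.8] cup [-97.5   4. ] rpy [-3.136 -0.039 -3.067] tool d [-0.9  1.   7.2] turn 0.013 F [ 0.3  0.3 -2. ] w 44.2 t 46.55
```

move_arm:
  plan:
    - {"dx": 0, "dy": 1, "dz": 5, "turn": 0}
    - {"dx": 0, "dy": 0, "dz": 3, "turn": 0}
    - {"dx": 0, "dy": 0, "dz": 1, "turn": 0}

```text
clock: 46.92
ee_pos: [513.4, 53.6, 75.4]
orientation: [-3.136, -0.038, -3.066]
contact_force: [-3.1, -0.1, 12.6]
gripper_width: 44.8
```

move_arm:
  plan:
    - {"dx": 0, "dy": 0, "dz": 0, "turn": 0}
    - {"dx": 0, "dy": 0, "dz": 0, "turn": 0}
    - {"dx": 0, "dy": 0, "dz": 0, "turn": 0}
  grip: -0.45

```text
clock: 47.3
ee_pos: [514.6, 53.7, 76.2]
orientation: [-3.135, -0.036, -3.066]
contact_force: [0.3, 0.8, 0.0]
gripper_width: 61.7
```

```bash
python3 -c "
from h import *
go(398,-286,160,YAW+np.pi); 
"
```

```text
grasp at [514.5  53.7  73.2] cup [-96.4   5.2] rpy [-3.135 -0.036 -3.066] tool d [ 144.7 -330.5  -79.6] turn 0.013 F [0.3 0.8 0. ] w 61.7 t 47.3
```

move_arm:
  plan:
    - {"dx": 0, "dy": 0, "dz": -40, "turn": 0}
    - {"dx": 0, "dy": 0, "dz": -45, "turn": 0}
    - {"dx": 20, "dy": -45, "dz": 0, "turn": 0}
    - {"dx": 24, "dy": -54, "dz": 0, "turn": 0}
    - {"dx": 24, "dy": -54, "dz": 0, "turn": 0}
    - {"dx": 24, "dy": -54, "dz": 0, "turn": 0}
    - {"dx": 24, "dy": -54, "dz": 0, "turn": 0}
    - {"dx": 22, "dy": -50, "dz": 0, "turn": 0}

```text
clock: 48.3
ee_pos: [404.8, -273.3, 171.9]
orientation: [-3.132, -0.03, -3.057]
contact_force: [-0.9, -0.3, 0.4]
gripper_width: 61.7
```

move_arm:
  plan:
    - {"dx": 0, "dy": 0, "dz": 0, "turn": 0}
    - {"dx": 0, "dy": 0, "dz": 0, "turn": 0}
  grip: -1

```text
clock: 48.55
ee_pos: [403.8, -276.6, 171.9]
orientation: [-3.131, -0.029, -3.064]
contact_force: [-0.3, -0.2, -0.8]
gripper_width: 85.6
```

```bash
python3 -c "
from h import *
go(399,-286,54,YAW+np.pi); snap('wrist','w18')
blob('w18',66,78,(399,-285),35,72)
"
```

```text
grasp at [ 403.7 -276.7  169. ] cup [-227.4 -317.7] rpy [-3.131 -0.029 -3.064] tool d [  2.   -7.7 115.1] turn 0.016 F [-0.3 -0.2 -0.8] w 85.6 t 48.55
w18 n 3317 px 242.4 194.0 medz 70.7 mean [ 396.8 -286.2   72. ] circ [ 397.  -286.3   72. ] med [ 397.3 -286.2   70.7]
```

move_arm:
  plan:
    - {"dx": 3, "dy": -9, "dz": 45, "turn": 0}
    - {"dx": 0, "dy": 0, "dz": 35, "turn": 0}
    - {"dx": 0, "dy": 0, "dz": 0, "turn": 0}

```text
clock: 48.98
ee_pos: [402.0, -283.6, 91.4]
orientation: [-3.13, -0.028, -3.056]
contact_force: [0.4, 1.3, 0.3]
gripper_width: 85.5
```

```bash
python3 -c "
from h import *
go(397.5,-286,54,YAW+np.pi)
"
```

```text
grasp at [ 401.9 -283.7   88.4] cup [-229.7 -324.6] rpy [-3.13  -0.028 -3.056] tool d [ 3.6 -1.5 34.6] turn 0.024 F [0.4 1.3 0.3] w 85.5 t 48.98
```

move_arm:
  plan:
    - {"dx": 3, "dy": -2, "dz": 22, "turn": 0}
    - {"dx": 1, "dy": 0, "dz": 11, "turn": 0}
    - {"dx": 1, "dy": 0, "dz": 2, "turn": 0}

```text
clock: 49.35
ee_pos: [399.4, -285.7, 59.4]
orientation: [-3.127, -0.024, -3.051]
contact_force: [-0.7, 0.2, -0.0]
gripper_width: 85.2
```

```bash
python3 -c "
from h import *
go(397.5,-286,54,YAW+np.pi)
"
```

```text
grasp at [ 399.4 -285.8   56.4] cup [-232.3 -326.5] rpy [-3.127 -0.024 -3.051] tool d [1.8 0.  2.5] turn 0.029 F [-0.7  0.2 -0. ] w 85.2 t 49.35
```

move_arm:
  plan:
    - {"dx": 2, "dy": 0, "dz": 3, "turn": 0}
    - {"dx": 0, "dy": 0, "dz": 1, "turn": 0}
    - {"dx": 0, "dy": 0, "dz": 0, "turn": 0}
    - {"dx": 0, "dy": 0, "dz": 0, "turn": 0}
    - {"dx": 0, "dy": 0, "dz": 0, "turn": 0}
  grip: 1

```text
clock: 49.98
ee_pos: [398.6, -286.7, 57.5]
orientation: [-3.124, -0.022, -3.05]
contact_force: [0.4, 0.1, -1.4]
gripper_width: 44.8
```

```bash
python3 -c "
from h import *
go(518.5,-20,165,YAW+np.pi); 
"
```

```text
grasp at [ 398.6 -286.8   54.5] cup [-233.2 -327.4] rpy [-3.124 -0.022 -3.05 ] tool d [-141.3  252.7 -118. ] turn 0.029 F [ 0.4  0.1 -1.4] w 44.8 t 49.98
```

move_arm:
  plan:
    - {"dx": 0, "dy": 0, "dz": -35, "turn": 0}
    - {"dx": 0, "dy": 0, "dz": -50, "turn": 0}
    - {"dx": -14, "dy": 25, "dz": -35, "turn": 0}
    - {"dx": -27, "dy": 50, "dz": 0, "turn": 0}
    - {"dx": -27, "dy": 50, "dz": 0, "turn": 0}
    - {"dx": -27, "dy": 50, "dz": 0, "turn": 0}
    - {"dx": -27, "dy": 50, "dz": 0, "turn": 0}
    - {"dx": -16, "dy": 20, "dz": 0, "turn": 0}

```text
clock: 50.98
ee_pos: [519.6, -22.5, 173.4]
orientation: [-3.125, -0.021, -3.057]
contact_force: [-0.4, -0.8, -1.8]
gripper_width: 44.6
```

```bash
python3 -c "
from h import *
go(518.5,-20,165,YAW+np.pi); 
"
```

```text
grasp at [519.5 -22.5 170.4] cup [-96.1 -71.2] rpy [-3.125 -0.021 -3.057] tool d [0.7 2.7 5.4] turn 0.022 F [-0.4 -0.8 -1.8] w 44.6 t 50.98
```

move_arm:
  plan:
    - {"dx": 0, "dy": 2, "dz": 40, "turn": 0.02}
    - {"dx": 0, "dy": 0, "dz": 28, "turn": 0}
    - {"dx": 0, "dy": 0, "dz": 0, "turn": 0}
    - {"dx": 0, "dy": 0, "dz": 0, "turn": 0}

```text
clock: 51.48
ee_pos: [519.7, -19.0, 104.3]
orientation: [-3.125, -0.019, -3.073]
contact_force: [0.8, -0.0, -3.5]
gripper_width: 45.2
```

```bash
python3 -c "
from h import *
go(518.5,-20,73.5,YAW+np.pi); 
snap('wrist','w19')
blob('w19',86,95,(515,53),30,90)
"
```

```text
grasp at [519.7 -19.  101.3] cup [-95.7 -67.7] rpy [-3.125 -0.019 -3.073] tool d [ 0.7 -0.4 27.8] turn 0.007 F [ 0.8 -0.  -3.5] w 45.2 t 51.48
w19 n 7473 px 416.9 260.2 medz 88.5 mean [510.4  53.9  90. ] circ [510.4  53.7  90. ] med [511.3  54.8  88.5]
```

View pics/w19.png

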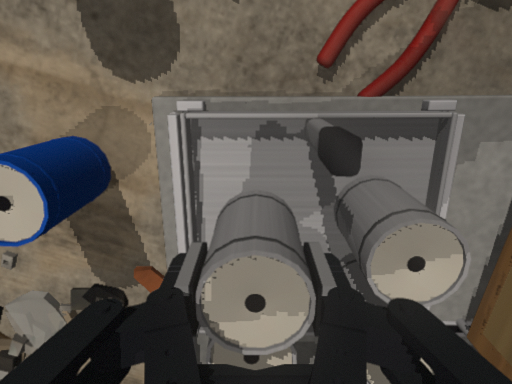

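move_arm:
  plan:
    - {"dx": 2, "dy": 0, "dz": 12, "turn": 0}
    - {"dx": 1, "dy": 0, "dz": 10, "turn": 0}
    - {"dx": 1, "dy": 0, "dz": 3, "turn": 0}

```text
clock: 51.9
ee_pos: [516.7, -20.5, 80.0]
orientation: [-3.124, -0.015, -3.074]
contact_force: [-0.4, 0.7, -2.1]
gripper_width: 44.9
```

```bash
python3 -c "
from h import *
go(517.5,-20,73.5,YAW+np.pi)
"
```

```text
grasp at [516.7 -20.6  77.1] cup [-98.8 -69.1] rpy [-3.124 -0.015 -3.074] tool d [-0.9  0.6  3.5] turn 0.006 F [-0.4  0.7 -2.1] w 44.9 t 51.9
```

move_arm:
  plan:
    - {"dx": 0, "dy": 0, "dz": 4, "turn": 0}
    - {"dx": 0, "dy": 0, "dz": 2, "turn": 0}

```text
clock: 52.15
ee_pos: [517.0, -20.7, 75.3]
orientation: [-3.124, -0.014, -3.074]
contact_force: [-6.4, 0.6, 22.3]
gripper_width: 44.6
```

move_arm:
  plan:
    - {"dx": 0, "dy": 0, "dz": 0, "turn": 0}
    - {"dx": 0, "dy": 0, "dz": 0, "turn": 0}
    - {"dx": 0, "dy": 0, "dz": 0, "turn": 0}
  grip: -0.45

```text
clock: 52.52
ee_pos: [518.3, -20.9, 76.3]
orientation: [-3.123, -0.011, -3.074]
contact_force: [0.6, 0.9, -0.7]
gripper_width: 62.2
```

move_arm:
  plan:
    - {"dx": 0, "dy": 0, "dz": -40, "turn": 0}
    - {"dx": 0, "dy": 0, "dz": -50, "turn": 0}
    - {"dx": 20, "dy": 10, "dz": -50, "turn": 0}
    - {"dx": 25, "dy": 10, "dz": -40, "turn": 0}
    - {"dx": 0, "dy": 0, "dz": 0, "turn": 0}
    - {"dx": 0, "dy": 0, "dz": 0, "turn": 0}

```text
clock: 53.28
ee_pos: [472.9, -0.2, 260.5]
orientation: [-3.124, -0.012, -3.074]
contact_force: [-0.4, -0.2, -0.3]
gripper_width: 62.0
```

```bash
python3 -c "
from h import *
go(*w(-149,-32),92,YAW+np.pi); 
snap('wrist','w20');snap('scene','s4')
"
```

```text
grasp at [ 4.729e+02 -2.000e-01  2.575e+02] cup [-141.2  -46.1] rpy [-3.124 -0.012 -3.074] tool d [  5.6  17.1 165.3] turn 0.005 F [-0.4 -0.2 -0.3] w 62.0 t 53.27
```

View pics/w20.png

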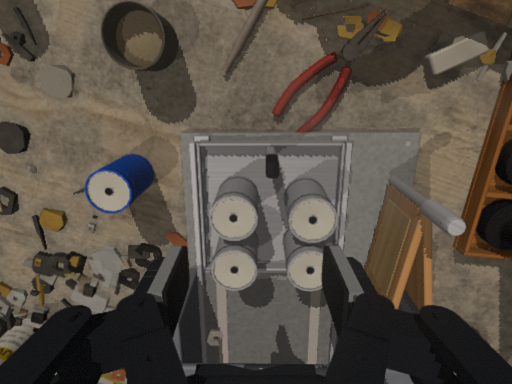

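View pics/s4.png

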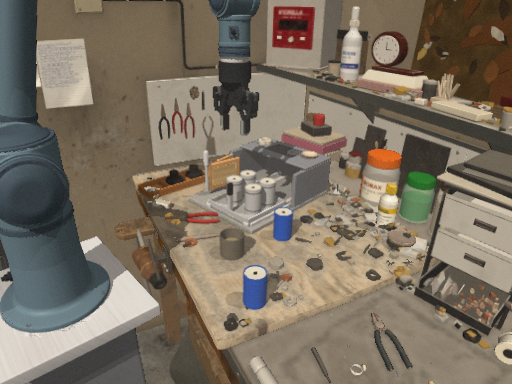

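All four flasks stand in the tray and both caps lie in the wooden tray. Measuring the flasks in the tray frame, and the grip.

```bash
python3 -c "
from h import *
p,d,m=load('w20')
for c in [(-42,5),(-42,-69),(-97,5),(-97,-69)]:
  q=blob('w20',84,95,w(*c),32,90)[0]; print('  tray frame',(c2(*q[:2])-[-84,-32]).round(1))
cv2.imwrite('pics/w20z.png',cv2.resize(p[130:200,220:320,::-1],None,fx=6,fy=6))
g=plane(m,[[273,172]],104)[0];print(g,c2(*g[:2]))
"
```

```text
w20 n 1292 px 306.0 269.1 medz 88.5 mean [565.   54.3  90. ] circ [564.6  57.2  90. ] med [566.   55.   88.5]
  tray frame [38.1 34.6]
w20 n 1612 px 233.9 268.8 medz 88.6 mean [570.3 -16.6  90. ] circ [570.6 -16.7  90. ] med [571.2 -16.7  88.6]
  tray frame [ 39.  -36.5]
w20 n 1865 px 312.6 220.1 medz 88.6 mean [512.6  54.5  90. ] circ [516.9  54.8  90. ] med [512.8  54.8  88.6]
  tray frame [-14.2  38.1]
w20 n 1853 px 233.1 217.9 medz 88.6 mean [516.  -20.2  90. ] circ [520.7 -20.   90. ] med [516.4 -20.1  88.6]
  tray frame [-15.4 -36.6]
[465.10899571  12.71691254 104.        ] [-148.19958365  -32.66335769]
```

View pics/w20z.png

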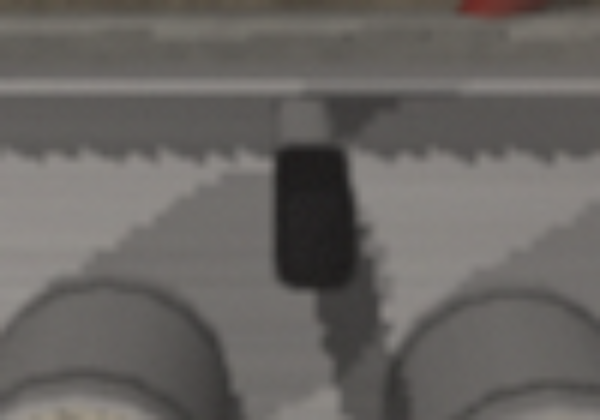

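move_arm:
  plan:
    - {"dx": 8, "dy": 15, "dz": 40, "turn": 0}
    - {"dx": 0, "dy": 2, "dz": 50, "turn": 0}
    - {"dx": 0, "dy": 0, "dz": 20, "turn": 0}
    - {"dx": 0, "dy": 0, "dz": 0, "turn": 0}
    - {"dx": 0, "dy": 0, "dz": 0, "turn": 0}

```text
clock: 54.0
ee_pos: [460.6, 13.9, 141.8]
orientation: [-3.125, -0.022, -3.076]
contact_force: [-0.4, -0.3, 0.4]
gripper_width: 62.2
```

```bash
python3 -c "
from h import *
go(*w(-150,-32.5),92,YAW+np.pi)
"
```

```text
grasp at [460.6  13.9 138.8] cup [-152.7  -31.2] rpy [-3.125 -0.022 -3.076] tool d [-3.7 -0.5 46.7] turn 0.004 F [-0.4 -0.3  0.4] w 62.2 t 54.0
```

move_arm:
  plan:
    - {"dx": -3, "dy": 0, "dz": 28, "turn": 0}
    - {"dx": 0, "dy": 0, "dz": 15, "turn": 0}
    - {"dx": 0, "dy": 0, "dz": 5, "turn": 0}
    - {"dx": 0, "dy": 0, "dz": 0, "turn": 0}

```text
clock: 54.5
ee_pos: [467.3, 12.5, 96.5]
orientation: [-3.124, -0.014, -3.077]
contact_force: [-0.8, -0.1, -0.8]
gripper_width: 61.9
```

```bash
python3 -c "
from h import *
go(*w(-150,-32.5),92,YAW+np.pi)
"
```

```text
grasp at [467.3  12.4  93.5] cup [-146.1  -33.1] rpy [-3.124 -0.014 -3.077] tool d [3.9 0.6 1.6] turn 0.003 F [-0.8 -0.1 -0.8] w 61.9 t 54.5
```

move_arm:
  plan:
    - {"dx": 5, "dy": 0, "dz": 3, "turn": 0}
    - {"dx": 0, "dy": 0, "dz": 1, "turn": 0}
    - {"dx": 0, "dy": 0, "dz": 0, "turn": 0}

```text
clock: 54.88
ee_pos: [463.3, 11.9, 94.1]
orientation: [-3.123, -0.011, -3.077]
contact_force: [0.4, -0.3, 0.1]
gripper_width: 61.9
```

move_arm:
  plan:
    - {"dx": 0, "dy": 0, "dz": 0, "turn": 0}
    - {"dx": 0, "dy": 0, "dz": 0, "turn": 0}
    - {"dx": 0, "dy": 0, "dz": 0, "turn": 0}
    - {"dx": 0, "dy": 0, "dz": 0, "turn": 0}
    - {"dx": 0, "dy": 0, "dz": 0, "turn": 0}
  grip: 1

```text
clock: 55.5
ee_pos: [463.7, 11.9, 94.9]
orientation: [-3.124, -0.01, -3.077]
contact_force: [-0.6, -0.8, 1.5]
gripper_width: 8.7
```

```bash
python3 -c "
from h import *
go(*w(22,-32),92,YAW+np.pi)
"
```

```text
grasp at [463.7  11.8  91.9] cup [-149.7  -33.4] rpy [-3.124 -0.01  -3.077] tool d [-171.7    0.9   -1.8] turn 0.003 F [-0.6 -0.8  1.5] w 8.7 t 55.5
```

move_arm:
  plan:
    - {"dx": -6, "dy": 0, "dz": 0, "turn": 0}
    - {"dx": -12, "dy": 0, "dz": 0, "turn": 0}
    - {"dx": -16, "dy": 0, "dz": 0, "turn": 0}
    - {"dx": -18, "dy": 0, "dz": 0, "turn": 0}
    - {"dx": -18, "dy": 0, "dz": 0, "turn": 0}
    - {"dx": -18, "dy": 0, "dz": 0, "turn": 0}
    - {"dx": -18, "dy": 0, "dz": 0, "turn": 0}
    - {"dx": -18, "dy": 0, "dz": 0, "turn": 0}

```text
clock: 56.5
ee_pos: [579.3, 22.5, 94.6]
orientation: [-3.13, -0.029, -3.077]
contact_force: [-6.7, -0.7, 8.9]
gripper_width: 8.9
```

```bash
python3 -c "
from h import *
go(*w(21,-32),92,YAW+np.pi)
"
```

```text
grasp at [579.2  22.4  91.6] cup [-33.7 -30. ] rpy [-3.13  -0.029 -3.077] tool d [-54.7  -2.1  -1.9] turn 0.003 F [-6.7 -0.7  8.9] w 8.9 t 56.5
```

move_arm:
  plan:
    - {"dx": -14, "dy": -1, "dz": 0, "turn": 0}
    - {"dx": -14, "dy": -1, "dz": 0, "turn": 0}
    - {"dx": -12, "dy": -0.5, "dz": 0, "turn": 0}
    - {"dx": -10, "dy": 0, "dz": 0, "turn": 0}
    - {"dx": -5, "dy": 0, "dz": 0, "turn": 0}

```text
clock: 57.12
ee_pos: [632.3, 24.8, 94.6]
orientation: [-3.132, -0.037, -3.076]
contact_force: [-5.6, -1.2, 5.9]
gripper_width: 9.1
```

```bash
python3 -c "
from h import *
go(*w(21,-32),92,YAW+np.pi)
"
```

```text
grasp at [632.2  24.8  91.6] cup [ 19.4 -31. ] rpy [-3.132 -0.037 -3.076] tool d [-1.6 -1.  -0.4] turn 0.004 F [-5.6 -1.2  5.9] w 9.1 t 57.12
```

move_arm:
  plan:
    - {"dx": -2, "dy": 0, "dz": 0, "turn": 0}
    - {"dx": 0, "dy": 0, "dz": 0, "turn": 0}

```text
clock: 57.38
ee_pos: [633.9, 25.1, 94.6]
orientation: [-3.132, -0.038, -3.075]
contact_force: [-1.9, -1.3, 3.6]
gripper_width: 8.8
```

move_arm:
  plan:
    - {"dx": 0, "dy": 0, "dz": 0, "turn": 0}
    - {"dx": 0, "dy": 0, "dz": 0, "turn": 0}
    - {"dx": 0, "dy": 0, "dz": 0, "turn": 0}
    - {"dx": 0, "dy": 0, "dz": -40, "turn": 0}
    - {"dx": 0, "dy": 0, "dz": -50, "turn": 0}
    - {"dx": 20, "dy": 0, "dz": -50, "turn": 0}
    - {"dx": 40, "dy": 0, "dz": -10, "turn": 0}
    - {"dx": 0, "dy": 0, "dz": 0, "turn": 0}
  grip: -0.4

```text
clock: 58.38
ee_pos: [578.2, 22.8, 248.5]
orientation: [-3.131, -0.042, -3.075]
contact_force: [0.3, -0.7, -0.3]
gripper_width: 59.6
```

```bash
python3 -c "
from h import *
snap('wrist','w21')
go(484.8,145.8,220,YAW+np.pi)
"
```

```text
grasp at [579.9  22.6 245.5] cup [-33.1 -29.9] rpy [-3.131 -0.039 -3.075] tool d [ 85.6 129.5  27.5] turn 0.004 F [ 1.4  0.1 -0.3] w 59.9 t 58.42
```

View pics/w21.png

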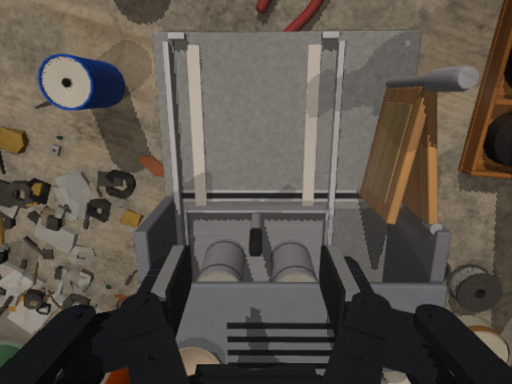

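The tray is home with the flasks upright. Next is the knob.

```bash
python3 -c "
from h import *
p,d,m=load('w21')
for u in [(466,79),]: 
  k=plane(m,[u],152)[0];print('knob',k,c2(*k[:2]))
g=plane(m,[[257,249]],104)[0];print('grip',c2(*g[:2]))
cv2.imwrite('pics/w21z.png',cv2.resize(p[50:260,230:500,::-1],None,fx=2.8,fy=2.8))
"
```

```text
knob [485.46555211 145.93562303 152.        ] [-119.62787058   99.03809038]
grip [ 20.44594537 -28.27375197]
```

View pics/w21z.png

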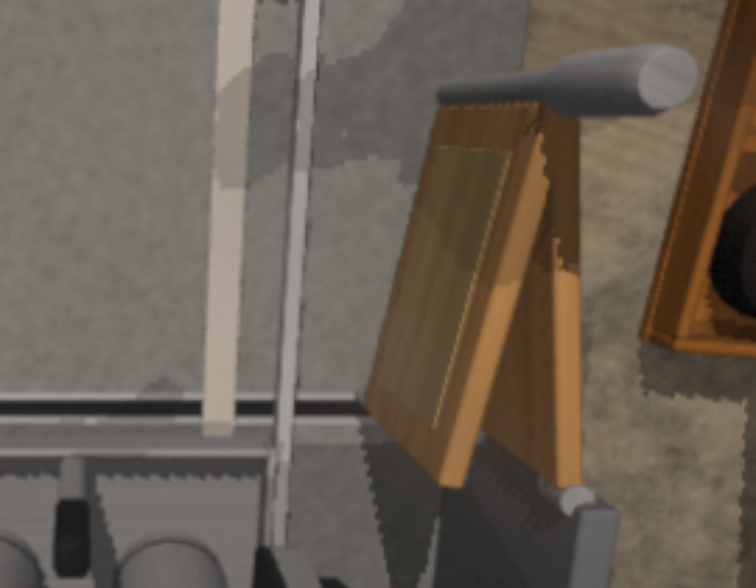

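move_arm:
  plan:
    - {"dx": 40, "dy": 55, "dz": 0, "turn": 0}
    - {"dx": 36, "dy": 52, "dz": 0, "turn": 0}
    - {"dx": 8, "dy": 18, "dz": 0, "turn": 0}
    - {"dx": 0, "dy": 0, "dz": 0, "turn": 0}
    - {"dx": 0, "dy": 0, "dz": 0, "turn": 0}
  grip: -0.4

```text
clock: 59.05
ee_pos: [494.0, 140.1, 246.9]
orientation: [-3.131, -0.038, -3.078]
contact_force: [-0.4, -0.1, -0.3]
gripper_width: 59.6
```

```bash
python3 -c "
from h import *
snap('wrist','w22');p,d,m=load('w22');cv2.imwrite('pics/w22.png',p[...,::-1])
blob('w22',143,160,(485,146),20,152)
go(485.5,146,200,YAW+np.pi)
"
```

```text
w22 n 398 px 267.0 193.7 medz 151.7 mean [483.1 147.2 152. ] circ [483.1 147.3 152. ] med [483.2 147.3 151.7]
grasp at [494.  139.9 243.8] cup [-111.5   92.5] rpy [-3.131 -0.039 -3.078] tool d [ 6.4  7.1 44. ] turn 0.002 F [0.3 0.4 0.8] w 59.9 t 59.1
```

View pics/w22.png

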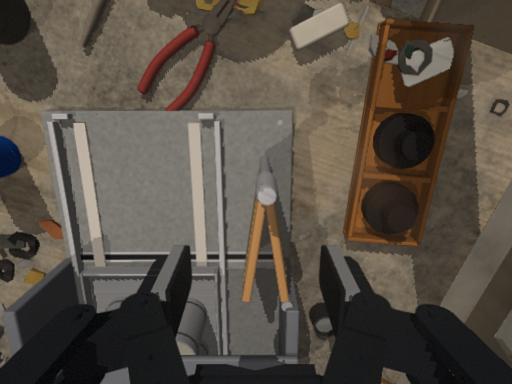

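move_arm:
  plan:
    - {"dx": 8, "dy": 7, "dz": 40, "turn": 0}
    - {"dx": 0, "dy": 0, "dz": 30, "turn": 0}
    - {"dx": 0, "dy": 0, "dz": 0, "turn": 0}
    - {"dx": 0, "dy": 0, "dz": 0, "turn": 0}

```text
clock: 59.6
ee_pos: [487.6, 142.3, 176.4]
orientation: [-3.13, -0.035, -3.084]
contact_force: [0.4, -0.0, -0.6]
gripper_width: 59.8
```

```bash
python3 -c "
from h import *
go(484.5,146.5,136,YAW+np.pi)
"
```

```text
grasp at [487.5 142.3 173.4] cup [-117.8   95.3] rpy [-3.13  -0.035 -3.084] tool d [ 1.5  4.8 37.4] turn -0.005 F [ 0.4 -0.  -0.6] w 59.8 t 59.6
```

move_arm:
  plan:
    - {"dx": 1, "dy": 5, "dz": 25, "turn": 0}
    - {"dx": 1, "dy": 0, "dz": 12, "turn": 0}
    - {"dx": 1, "dy": 0, "dz": 2, "turn": 0}

```text
clock: 59.98
ee_pos: [487.2, 146.2, 140.6]
orientation: [-3.131, -0.027, -3.086]
contact_force: [-0.0, -0.6, 0.3]
gripper_width: 59.9
```

```bash
python3 -c "
from h import *
go(484.5,146.5,136,YAW+np.pi)
"
```

```text
grasp at [487.1 146.2 137.6] cup [-118.    99.2] rpy [-3.131 -0.027 -3.086] tool d [2.5 0.5 1.6] turn -0.007 F [-0.  -0.6  0.3] w 59.9 t 59.98
```

move_arm:
  plan:
    - {"dx": 3, "dy": 0, "dz": 1, "turn": 0}
    - {"dx": 0, "dy": 0, "dz": 0, "turn": 0}
    - {"dx": 0, "dy": 0, "dz": 0, "turn": 0}
    - {"dx": 0, "dy": 0, "dz": 0, "turn": 0}
    - {"dx": 0, "dy": 0, "dz": 0, "turn": 0}
    - {"dx": 0, "dy": 0, "dz": 0, "turn": 0}
  grip: 1

```text
clock: 60.72
ee_pos: [485.2, 146.2, 141.6]
orientation: [-3.132, -0.024, -3.086]
contact_force: [0.3, 0.2, -0.1]
gripper_width: 14.6
```

```bash
python3 -c "
from h import *
go(484.5,146.5,136,YAW+np.pi)
"
```

```text
grasp at [485.2 146.2 138.6] cup [-119.9   99.3] rpy [-3.132 -0.024 -3.086] tool d [0.6 0.4 2.6] turn -0.007 F [ 0.3  0.2 -0.1] w 14.6 t 60.73
```

move_arm:
  plan:
    - {"dx": -4, "dy": -17, "dz": 0, "turn": 0}
    - {"dx": -7, "dy": -17, "dz": 0, "turn": 0}
    - {"dx": -9, "dy": -15, "dz": 0, "turn": 0}
    - {"dx": -12, "dy": -14, "dz": 0, "turn": 0}

```text
clock: 61.22
ee_pos: [521.5, 85.1, 141.6]
orientation: [-3.139, -0.025, -3.081]
contact_force: [2.0, 7.7, 0.0]
gripper_width: 14.1
```

```bash
cat >> h.py <<'E'
def door():
    s=arm.sense(); R=Ro.from_euler('xyz',s['orientation']); g=s['ee_pos']+R.apply([0,0,3]); x,y=c2(*g[:2])
    print('door q~',np.arctan2(-x,120-y).round(3),'rad',np.hypot(x,120-y).round(1))
E
python3 -c "
from h import *
go(484.5,146.5,138,YAW+np.pi);door()
"
```

```text
grasp at [521.4  85.  138.6] cup [-87.5  36. ] rpy [-3.139 -0.025 -3.081] tool d [33.1 63.6  1.2] turn -0.001 F [2.  7.7 0. ] w 14.1 t 61.23
door q~ 0.806 rad 121.3
```

move_arm:
  plan:
    - {"dx": -10, "dy": -8, "dz": 0, "turn": 0}
    - {"dx": -14, "dy": -9, "dz": 0, "turn": 0}
    - {"dx": -14, "dy": -7, "dz": 0, "turn": 0}
    - {"dx": -14, "dy": -5, "dz": 0, "turn": 0}

```text
clock: 61.72
ee_pos: [578.5, 56.0, 141.5]
orientation: [-3.14, -0.025, -3.083]
contact_force: [-2.4, 7.6, 4.1]
gripper_width: 14.3
```

```bash
python3 -c "
from h import *
go(*w(0,0),138,YAW+np.pi);door()
"
```

```text
grasp at [578.4  56.  138.5] cup [-32.4   3.5] rpy [-3.14  -0.025 -3.083] tool d [-32.4  -3.4  -0.3] turn -0.003 F [-2.4  7.6  4.1] w 14.3 t 61.73
door q~ 0.271 rad 121.0
```

move_arm:
  plan:
    - {"dx": -12, "dy": -3, "dz": 0, "turn": 0}
    - {"dx": -9, "dy": -1, "dz": 0, "turn": 0}
    - {"dx": -6, "dy": 0, "dz": 0, "turn": 0}
    - {"dx": -3, "dy": 0, "dz": 0, "turn": 0}
    - {"dx": 0, "dy": 0, "dz": 0, "turn": 0}

```text
clock: 62.35
ee_pos: [611.4, 53.2, 141.5]
orientation: [3.141, -0.027, -3.082]
contact_force: [-1.6, 4.4, 3.1]
gripper_width: 13.9
```

```bash
python3 -c "
from h import *
go(*w(0,0),138,YAW+np.pi);door();snap('wrist','w23')
"
```

```text
grasp at [611.3  53.2 138.5] cup [ 0.2 -1.3] rpy [ 3.141 -0.027 -3.082] tool d [0.2 1.3 0.6] turn -0.003 F [-1.6  4.4  3.1] w 13.9 t 62.35
door q~ -0.002 rad 121.3
```

View pics/w23.png

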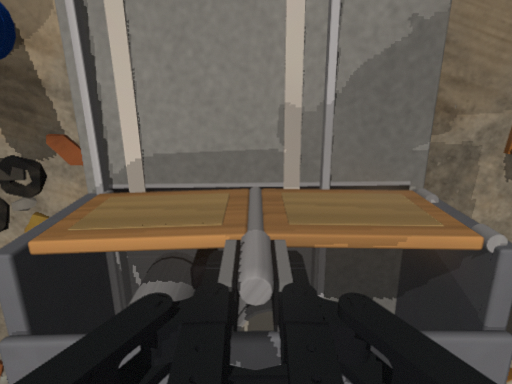

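The door is flat. Release and back off.

move_arm:
  plan:
    - {"dx": 0, "dy": 0, "dz": 0, "turn": 0}
    - {"dx": 0, "dy": 0, "dz": 0, "turn": 0}
    - {"dx": 0, "dy": 0, "dz": 0, "turn": 0}
    - {"dx": 0, "dy": 0, "dz": -40, "turn": 0}
    - {"dx": 0, "dy": 0, "dz": -55, "turn": 0}
    - {"dx": 30, "dy": 0, "dz": -40, "turn": 0}
    - {"dx": 50, "dy": 0, "dz": -10, "turn": 0}
    - {"dx": 0, "dy": 0, "dz": 0, "turn": 0}
  grip: -0.4

```text
clock: 63.4
ee_pos: [533.3, 44.6, 290.7]
orientation: [-3.133, -0.03, -3.088]
contact_force: [-0.3, 0.6, -0.3]
gripper_width: 60.0
```

```bash
python3 -c "
from h import *
snap('wrist','w24');snap('scene','s5')
blob('w24',143,160,(611,54),20,152)
go(*w(0,0),138,YAW+np.pi)
"
```

```text
w24 n 266 px 261.9 266.6 medz 151.5 mean [604.1  54.1 152. ] circ [604.   54.1 152. ] med [604.6  54.  151.5]
grasp at [536.4  44.5 287. ] cup [-75.1  -5.3] rpy [-3.133 -0.027 -3.088] tool d [-79.1   7.3 146.8] turn -0.009 F [-1.2  0.   0.7] w 59.6 t 63.5
```

View pics/w24.png

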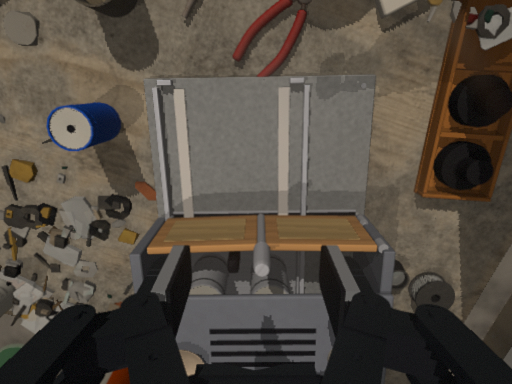

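View pics/s5.png

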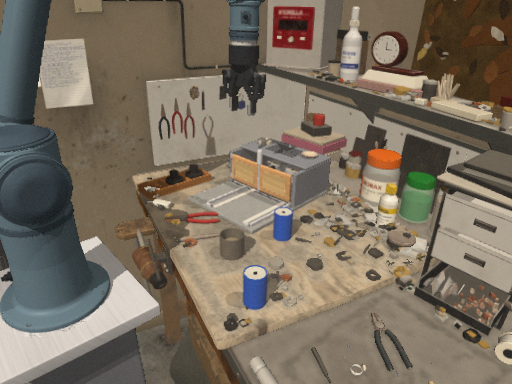

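The blob reads the knob at cup x≈-7 while the arm was still settling. I'll recheck with the arm clear and at rest.

move_arm:
  plan:
    - {"dx": 0, "dy": -50, "dz": 0, "turn": 0}
    - {"dx": 0, "dy": -55, "dz": 0, "turn": 0}
    - {"dx": 0, "dy": -55, "dz": 0, "turn": 0}
    - {"dx": 0, "dy": -55, "dz": 0, "turn": 0}
    - {"dx": 0, "dy": -55, "dz": 0, "turn": 0}
    - {"dx": 0, "dy": -40, "dz": 0, "turn": 0}
    - {"dx": 0, "dy": 0, "dz": 0, "turn": 0}
    - {"dx": 0, "dy": 0, "dz": 0, "turn": 0}

```text
clock: 64.5
ee_pos: [562.7, -278.2, 284.6]
orientation: [-3.133, -0.028, -3.087]
contact_force: [0.5, 0.2, -0.7]
gripper_width: 59.9
```

```bash
python3 -c "
from h import *
snap('top','t5')
p,d,m=load('t5');P=cloud(d,m)
M=(P[...,2]>128)&(P[...,2]<160)&(P[...,0]>560)&(P[...,0]<650)&(P[...,1]>20)&(P[...,1]<90)
print('knob',P[M].mean(0).round(1),M.sum())
M=(P[...,2]>143)&(P[...,2]<160)&(P[...,0]>560)&(P[...,0]<650)&(P[...,1]>20)&(P[...,1]<90)
k=P[M].mean(0);print('top',k.round(1),c2(*k[:2]))
for c in [(480,300),(550,300),(400,300)]: pass
M=(P[...,2]>42)&(P[...,2]<60)&(P[...,1]>230)&(P[...,1]<380)&(P[...,0]<620)&(P[...,0]>350)
n,l,s,ce=cv2.connectedComponentsWithStats(M.astype(np.uint8))
for i in range(1,n):
  if s[i,4]>15: print('boss',s[i,4],P[l==i].mean(0).round(1))
print(captray('t5'))
cv2.imwrite('pics/t5z.png',cv2.resize(p[90:310,110:400,::-1],None,fx=2.7,fy=2.7,interpolation=cv2.INTER_CUBIC))
"
```

```text
knob [606.4  55.1 147.7] 46
top [607.3  55.5 151.9] [-3.61489191  1.24485718]
boss 95 [532.4 290.   51.1]
boss 99 [458.  291.2  50.6]
t5 captray [ 123  183   40   84 1632] ((460.5032958984375, 287.4029541015625), (86.2804183959961, 225.7281036376953), 89.11080169677734) [[347.0, 246.0], [573.0, 243.0], [574.0, 329.0], [348.0, 332.0]]
((460.5032958984375, 287.4029541015625), (86.2804183959961, 225.7281036376953), 89.11080169677734)
```

View pics/t5z.png

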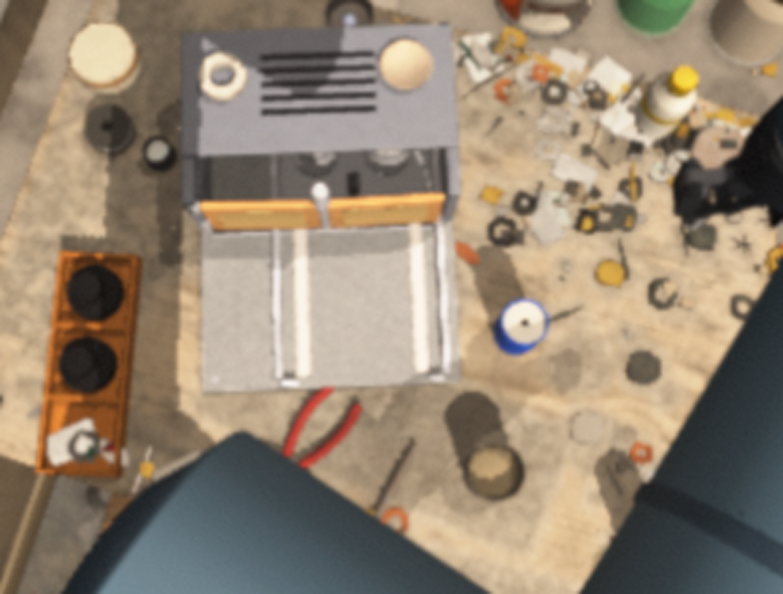

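```bash
python3 -c "
from h import *
print(arm.close_job(), arm.sense()['clock'])"
```

```text
the job is handed in; nothing more can be done
the job is handed in; nothing more can be done
```

The job is done and handed in after about 65 s on the robot's clock, well inside the 210 s. No verdict was reported, so what follows rests on my own measurements.

- **Sequence:** I folded the door by its knob to about 1.40 rad, then pulled the tray to its stops. Both caps went into the middle and far compartments of the wooden tray, and all four flasks into the steel tray. Then I pushed the tray home and shut the door. Both blue look-alikes, the steel cup and the yellow-capped bottle were left alone.
- **Tray and flasks:** the tray's grip measured about 20 mm inside the doorway, which puts the tray at x ≈ 86 mm. The flasks were last measured before the push home, all upright and well inside the tray. Afterwards only their tops were partly visible under the roof, and those looked upright.
- **Caps:** the wooden tray was knocked about 3 cm towards the robot during the run. Both caps are still flat and boss up in it, with boss tops at about 51 mm against the 50 mm expected.
- **Door (checks disagreed):** the final top view puts the knob about 3.6 mm out of the shut position, roughly 0.03 rad. An earlier wrist view, taken while the arm was still settling, gave about 7 mm, or 0.06 rad. Both are under the 0.1 rad limit.
- **Tool tilt:** the tool drifted up to 0.09 rad off vertical at times, with no visible effect on where things were placed.

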